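# Pack and seal the dry case by the front door

## Task

Pack whichever of the pill case, comb, balm tin and plaster carton are out on the shelf into the open dry case, swing its lid fully shut with the four clips still standing out, and then flip all four side clips down flat against the case. Last, turn the vent screw in the lid clockwise by its thumb piece until its drag clutch slips for the first time, and stop right there: clearly felt or seen slipping, but not wound on by more than about an eighth of a turn. Leave the saucer, the bell and the bangle where they are.

Things in the scene. Friction and masses are not known exactly. Their poses are not given: they have to be found in the camera images.
- case: grey plastic dry case, fixed to the shelf, outside 160 (x) by 250 (y) by 70 high, walls and floor 5; origin at the centre of its underside, z up, x away from the robot at yaw 0. Its hinged lid turns about the line x = +80, z = 70 (parallel to y) in this frame
- lid (a joint): lid of the case: 0 = shut, grows as it opens, about 1.57 = upright, 1.8 = stop leaning back away from the robot; the friction hinge (0.35 N m) holds it where it is left, so it must be pushed all the way. Plate 164 by 260 by 12 thick; shut, its top is 82 above the shelf
- lid_edge (a point): middle of the lid's free edge, on the outer (top) face, 160 mm from the hinge line along the lid; on the shut lid it is at x = -80, y = 0, z = 82 of the case
- clip_fl (a joint):  clip on the case's left (+y) side, nearer the robot; 0 = sticking straight out sideways from the closed lid (level), grows as it swings down, 1.55 = hanging flat against the case's side (stop). Light friction hinge (0.03 N m), stays where left. A black plate 32 wide (along case x), reaching 35 beyond its hinge, 5 thick, its hinge line at mid-thickness
- clip_bl (a joint):  clip on the case's left (+y) side, nearer the lid hinge; 0 = sticking straight out sideways from the closed lid (level), grows as it swings down, 1.55 = hanging flat against the case's side (stop). Light friction hinge (0.03 N m), stays where left. A black plate 32 wide (along case x), reaching 35 beyond its hinge, 5 thick, its hinge line at mid-thickness
- clip_fr (a joint):  clip on the case's right (-y) side, nearer the robot; 0 = sticking straight out sideways from the closed lid (level), grows as it swings down, 1.55 = hanging flat against the case's side (stop). Light friction hinge (0.03 N m), stays where left. A black plate 32 wide (along case x), reaching 35 beyond its hinge, 5 thick, its hinge line at mid-thickness
- clip_br (a joint):  clip on the case's right (-y) side, nearer the lid hinge; 0 = sticking straight out sideways from the closed lid (level), grows as it swings down, 1.55 = hanging flat against the case's side (stop). Light friction hinge (0.03 N m), stays where left. A black plate 32 wide (along case x), reaching 35 beyond its hinge, 5 thick, its hinge line at mid-thickness
- clip_fl_end (a point): middle of the outer end of clip_fl, on its upper (later outer) face, 34 mm from its hinge line. Lid shut: the hinge line of this clip, parallel to case x, lies at case x = -42, y = +133, z = 78.5 mm
- clip_bl_end (a point): middle of the outer end of clip_bl, on its upper (later outer) face, 34 mm from its hinge line. Lid shut: the hinge line of this clip, parallel to case x, lies at case x = +42, y = +133, z = 78.5 mm
- clip_fr_end (a point): middle of the outer end of clip_fr, on its upper (later outer) face, 34 mm from its hinge line. Lid shut: the hinge line of this clip, parallel to case x, lies at case x = -42, y = -133, z = 78.5 mm
- clip_br_end (a point): middle of the outer end of clip_br, on its upper (later outer) face, 34 mm from its hinge line. Lid shut: the hinge line of this clip, parallel to case x, lies at case x = +42, y = -133, z = 78.5 mm
- screw (a joint): vent screw through the middle of the lid (aluminium collar with a small pointer): angle in rad, grows clockwise seen from above, starts loose between 0 and 1.6, screwed fully home at 3.0 where it stops dead; turns with 0.035 N m
- clutch (a joint): slip of the black thumb piece on the vent screw: 0 while thumb piece and screw turn together; once the screw is home the drag clutch (0.11 N m) gives way, the thumb piece turns on alone clockwise while the pointer stands still, and this value (rad) grows
- thumb_grip (a point): thumb piece of the vent screw: a black upright wing 40 long (its x axis), 12 thick (its y axis), 24 high, on a disc of radius 18; the point is on the screw axis, 6 mm below the wing's top and 18 above its foot. Lid shut: 109.5 mm above the shelf, at the case's middle. At screw = clutch = 0 the wing lies along case x
- screw_pointer (a point): tip of the pointer on the screw's collar, 32 mm from the screw axis; shows whether the screw itself turns
- pillcase: white press-button plastic pill case 60 (x) by 40 (y) by 18 high, rounded edges; origin at the centre of its underside. May be absent
- comb: wooden comb lying flat, 110 (x) by 28 (y) by 10 thick; origin at the centre of its underside. May be absent
- tin: round aluminium balm tin, diameter 46, 20 high; origin at the centre of its underside. May be absent
- carton: small cardboard carton of plasters 62 (x) by 36 (y) by 22 high; origin at the centre of its underside. May be absent
- saucer: green saucer, diameter 116, 18 high; not part of the job
- bell: brass-coloured bell standing, 60 across, 72 high; not part of the job
- bangle: bone-coloured rigid bangle lying flat, outside diameter 72, 12 high; not part of the job

How it is judged:
By the outcome, as a careful person would: the job done as asked, in the order asked, and still so for the second after the job is handed in, with the robot touching nothing.
Of pillcase, comb, tin, carton only 2 to 4 are there at a start; the rules pass over those that are not, and their reading is None.
At some moment in a run one of pillcase, comb, tin, carton may be knocked a few centimetres aside while the robot is not near it.
Once in a run the grip may slacken for a moment while it holds something.
It also fails if it takes over 210 s, if anything falls off the work surface, if the arm or the gripper's body presses on something with over 40 N, if the wrist force passes 120 N, or if a joint passes its speed limit or range.

## Robot

A 6-joint arm with a two-finger parallel gripper is mounted at the origin on the work surface. World frame = base frame: x ahead of the robot, y to its left, z up, the work surface at z = 0. Lengths are in m, angles in rad, forces in N, time in s.
With the tool pointing down it reaches from about 0.4 to 0.825 m from the base axis. Payload 7 kg.
Tool frame: the origin (TCP) lies at the centre of the arm's flange, where the gripper is bolted on; the fingertips stand 178 mm ahead of it and the grasp point (between the pads) lies 159 mm ahead of it; y points along the fingers, x is the direction in which the jaws open and shut, and the axes are right-handed (so a half turn about y gives the same grasp; the last joint's range is limited). The gripper opens to 88 mm and grips with 3 to 60 N. Pads are 19 mm wide; open, the fingers measure 130 mm over their backs; the gripper's body (78 mm by 193 mm) begins 47 mm behind the grasp point.
Start: joints at [-1, 0.359, 0.012, 0, -1.224, -0.288], TCP at [0.188, -0.648, 0.405] pointing down, gripper open.
Joint ranges: [-3.07, 3.07], [-1.43, 2.12], [-1.02, 1.25], [-3.03, 1.67], [-3.05, -0], [-3.03, 3.03]. Speed limits (rad/s): [2.39, 2.39, 3.01, 3.14, 3.14, 3.14].

## Interface

Orientations are given as a unit quaternion [x, y, z, w].
In Python, from station import arm gives the robot as it stands.
- The arm moves only by the tool carry_out, never from a script. Its argument "plan" is a list that holds one entry, the list of rows, each a list of 5 numbers: the shift along the tool's x, y, z in mm, then the turn about the tool's y in degrees, then the finger opening in mm, from 0 to 87.6. A call has 1 to 10 rows; each row shifts and turns the commanded pose from where the row before left it, along the tool's axes as they then stand; what a row does not reach is not made up. A row lasts 1/12 s, in which the tool goes at most 41.7 mm and 7.16 degrees, less where a joint would pass 70% of its speed; a pose out of reach is approached as far as the arm can. A call is refused whole if a number of a shift passes 41.7 or a number of a turn 7.16, either way. A call with a gripper value outside its range is refused whole. The fingers move at their own pace and stop on an object; "grip_force" is the grip in N (left out, the last holds). Time passes only in rows, so rows that do not move let the fingers close. It gives the time, the measured TCP pose, the force and the opening at its end, in the units of the state.
- arm.observe(): the state, without advancing time (a new reading comes with each control period).
- arm.read_camera(name): name is "scene" or "top" or "wrist"; returns a dict with "frame" (480x640x3 uint8, red, green, blue), "depth" (480x640 float32, m along the optical axis (not along the pixel's ray), 0 where there is no reading), "camera_matrix" (3x3 intrinsics, pixels), "rvec" (rotation vector, rad) and "tvec" (3), from world to camera coordinates, as OpenCV has them; the wrist camera has in their place "T_tool_cam" (4x4, takes a point from camera to tool coordinates, whose origin is the TCP and whose axes are the tool frame's). Camera axes: x right, y down, z forward; pixel columns grow to the right and rows downward; lengths in m; the calibration is good to about 2 mm. A picture is of the moment at which its call begins: read the wrist's pose just before it.
- arm.hand_in(): hands the job in, once; it reports no verdict.
The state is a dict: "clock": time; "joint_pos": joint angles; "joint_velocities": joint speeds; "joint_torque": joint torques, N m; "ee_pos": TCP position; "ee_rot": TCP orientation; "contact_force": force on the tool from outside, world axes, zero at the start; "torque": the same for the moment, N m; "opening": finger opening in m.
Only numpy, scipy, OpenCV 4.12 (cv2) and the standard library are available. Lean on these libraries where they do the work, as an engineer would, in place of code of your own. Each camera call takes 0.05 s, during which the arm holds its last target.

## Working session

There is one attempt and no reset: what is moved stays moved. The work goes in short steps, Python scripts to look and compute and a tool call to move; the robot and the scene stay as the last step left them, time stands still between calls to the robot, and variables do not carry over. Pictures are saved under pics/ and viewed, and the job is handed in when it is done.

Besides the shell and the picture viewer there is one more tool, called after "Call:" by a JSON object that holds its "api" and its "payload". carry_out: Moves the arm, as the interface text tells. Its arguments: {"type":"object","properties":{"plan":{"type":"array","items":{"type":"array","items":{"type":"array","items":{"type":"number"}}}},"grip_force":{"type":"number"}},"required":["plan"]}

```bash
ls; mkdir -p pics
cat > h.py <<'E'
import numpy as np, cv2
from station import arm
from scipy.spatial.transform import Rotation as R
def snap(name, fn, crop=None, scale=1):
    s=arm.observe(); c=arm.read_camera(name)
    im=c['frame'][:,:,::-1].copy()
    if crop: x0,y0,x1,y1=crop; im=im[y0:y1,x0:x1]
    if scale!=1: im=cv2.resize(im,None,fx=scale,fy=scale,interpolation=cv2.INTER_CUBIC)
    cv2.imwrite('pics/'+fn,im)
    np.savez('last_%s.npz'%name,frame=c['frame'],depth=c['depth'],K=c['camera_matrix'],**{k:np.array(c[k]) for k in('rvec','tvec','T_tool_cam') if k in c},p=s['ee_pos'],q=s['ee_rot'])
def load(name): return dict(np.load('last_%s.npz'%name))
def cam2world(c):
    if 'T_tool_cam' in c:
        T=np.eye(4);T[:3,:3]=R.from_quat(c['q']).as_matrix();T[:3,3]=c['p'];return T@c['T_tool_cam']
    Rm=cv2.Rodrigues(c['rvec'])[0];T=np.eye(4);T[:3,:3]=Rm.T;T[:3,3]=-Rm.T@np.ravel(c['tvec']);return T
def ray(c,u,v):
    T=cam2world(c);d=T[:3,:3]@np.linalg.inv(c['K'])@[u,v,1];return T[:3,3],d
def atz(c,u,v,z):
    o,d=ray(c,u,v);return o+d*(z-o[2])/d[2]
def dep(c,u,v):
    o,d=ray(c,u,v);return o+d*c['depth'][int(v),int(u)]
def st():
    s=arm.observe();print({k:np.round(s[k],4).tolist() for k in('clock','joint_pos','ee_pos','ee_rot','contact_force','torque','opening')})
    print(np.round(R.from_quat(s['ee_rot']).as_matrix(),3).tolist())
E
python3 - <<'E'
from h import *
st()
snap('scene','s0.png');snap('top','t0.png');snap('wrist','w0.png')
for n in('top','scene'):print(cam2world(load(n)).round(3).tolist(),load(n)['K'].tolist())
print(load('wrist')['T_tool_cam'].round(3).tolist())
E
```

```text
pics
{'clock': 0.0, 'joint_pos': [-0.9999, 0.3594, 0.011, -0.0004, -1.2241, -0.2881], 'ee_pos': [0.1883, -0.648, 0.4037], 'ee_rot': [0.4241, 0.5658, -0.5651, -0.4251], 'contact_force': [-0.4664, 0.4171, -0.4997], 'torque': [0.032, -0.0049, 0.096], 'opening': 0.0876}
[[-0.279, -0.001, -0.96], [0.96, 0.002, -0.279], [0.002, -1.0, 0.0]]
[[-0.004, -0.998, 0.068, 0.423], [-1.0, 0.005, 0.008, -0.012], [-0.009, -0.068, -0.998, 1.594], [0.0, 0.0, 0.0, 1.0]] [[550.9468697567115, 0.0, 319.0287856026173], [0.0, 550.9468697567115, 245.12368590489982], [0.0, 0.0, 1.0]]
[[-0.906, 0.328, -0.269, 0.851], [0.424, 0.692, -0.584, 0.665], [-0.005, -0.643, -0.766, 0.979], [0.0, 0.0, 0.0, 1.0]] [[525.1608867769515, 0.0, 323.0642117976122], [0.0, 525.1608867769515, 246.6226573084826], [0.0, 0.0, 1.0]]
[[1.0, -0.0, 0.001, 0.001], [-0.001, -0.271, 0.963, 0.019], [-0.0, -0.963, -0.271, 0.073], [0.0, 0.0, 0.0, 1.0]]
```

View pics/s0.png

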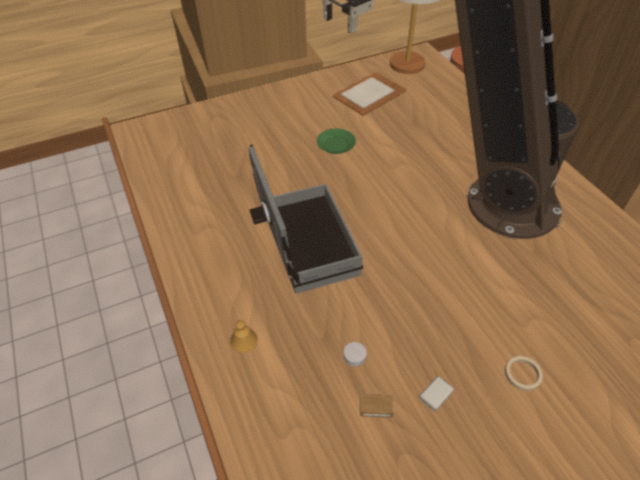

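View pics/t0.png

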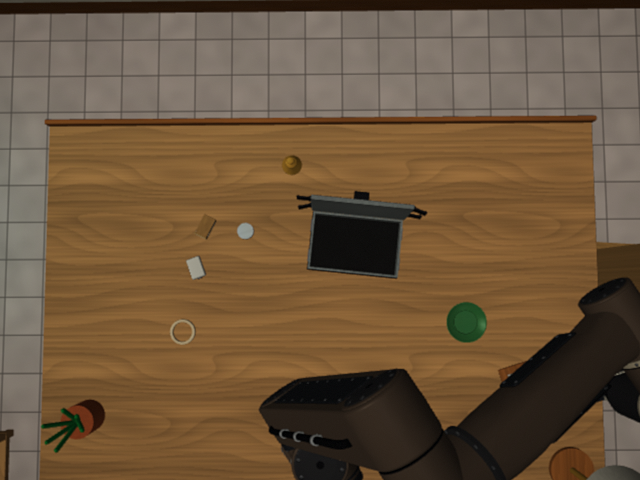

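View pics/w0.png

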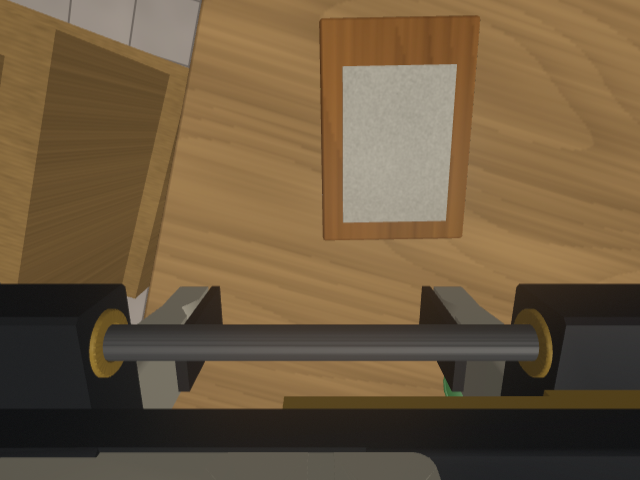

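Run:
```python
from h import *
c=load('top');im=c['frame'][:,:,::-1]
a=cv2.resize(im[180:290,150:290],None,fx=5,fy=5,interpolation=cv2.INTER_CUBIC);cv2.imwrite('pics/t0a.png',a)
a=cv2.resize(im[180:290,290:440],None,fx=5,fy=5,interpolation=cv2.INTER_CUBIC);cv2.imwrite('pics/t0b.png',a)
for n,u,v,z in[('carton',206,226,.022),('tin',245,231,.02),('pill',195.5,268,.018),('bangle',182,332,.01),('saucer',466.5,322,.01),('bell',291,164,.07),('c1',307,269,.07),('c2',397,277,.07),('c3',401,218,.07),('c4',313,213,.07)]:
    print(n,atz(c,u,v,z).round(3),dep(c,u,v).round(3))
```

```text
carton [0.587 0.325 0.022] [0.587 0.326 0.02 ]
tin [0.572 0.213 0.02 ] [0.573 0.214 0.013]
pill [0.467 0.355 0.018] [0.467 0.356 0.016]
bangle [0.284 0.394 0.01 ] [ 0.283  0.397 -0.001]
saucer [ 0.31  -0.418  0.01 ] [ 0.309 -0.419  0.006]
bell [0.755 0.078 0.07 ] [0.759 0.079 0.052]
c1 [0.461 0.034 0.07 ] [0.462 0.035 0.03 ]
c2 [ 0.438 -0.214  0.07 ] [ 0.438 -0.214  0.069]
c3 [ 0.602 -0.227  0.07 ] [ 0.598 -0.223  0.098]
c4 [0.617 0.017 0.07 ] [0.62  0.018 0.043]
```

View pics/t0a.png

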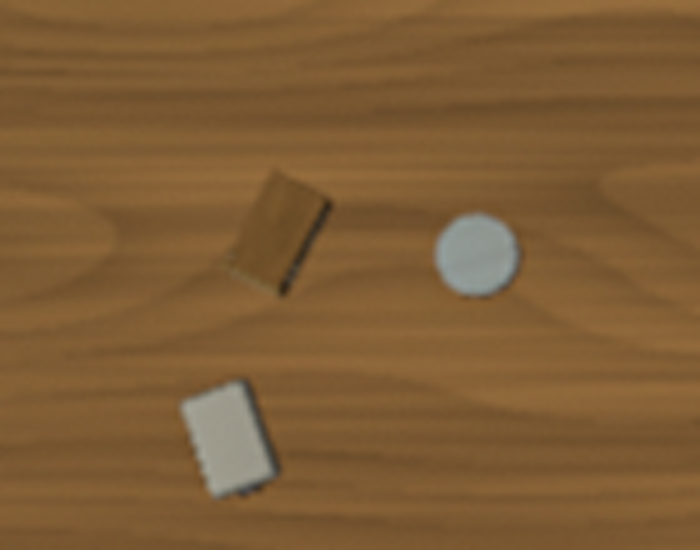

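View pics/t0b.png

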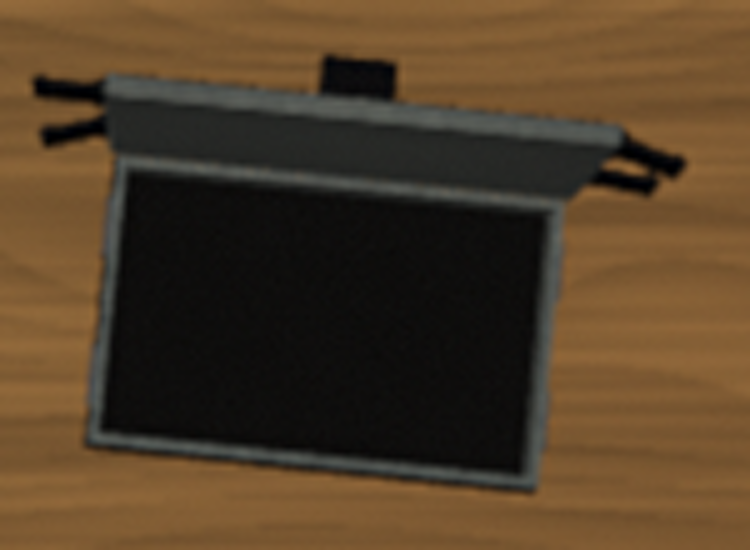

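```bash
cat >> h.py <<'E'
def plan(wps, dmax=40., tmax=7.0):
    """wps: list of (x,y,z_TCP, jaw angle deg or None); prints rows"""
    s=arm.observe();p=np.array(s['ee_pos'])*1000;M=R.from_quat(s['ee_rot']).as_matrix()
    a=np.degrees(np.arctan2(M[1,0],M[0,0]))
    rows=[]
    for x,y,z,b in wps:
        t=np.array([x,y,z])*1000
        d=0 if b is None else (b-a)
        d=(d+180)%360-180
        n=max(int(np.ceil(np.linalg.norm(t-p)/dmax)),int(np.ceil(abs(d)/tmax)),1)
        for i in range(n):
            ar=np.radians(a); w=(t-p)/n
            sx=w[0]*np.cos(ar)+w[1]*np.sin(ar)
            # tool z = x cross y, y=(0,0,-1): (x1,x2,0)x(0,0,-1)=(-x2, x1,0)
            sz=-w[0]*np.sin(ar)+w[1]*np.cos(ar)
            rows.append([round(sx,1),round(-w[2],1),round(sz,1),round(-d/n,2)])
            a+=d/n
        p=t;rows.append('--')
    k=0;o=''
    for r in rows:
        o+=str(r)+' '
        if r!='--':
            k+=1
            if k%10==0:o+='\n'
    print(o,'rows',k)
E
python3 - <<'E'
from h import *
plan([(.45,-.2,.42,100),(.50,.28,.38,85)])
E
```

```text
[np.float64(27.5), np.float64(-1.2), np.float64(-28.9), np.float64(0.48)] [np.float64(27.7), np.float64(-1.2), np.float64(-28.7), np.float64(0.48)] [np.float64(28.0), np.float64(-1.2), np.float64(-28.5), np.float64(0.48)] [np.float64(28.2), np.float64(-1.2), np.float64(-28.3), np.float64(0.48)] [np.float64(28.4), np.float64(-1.2), np.float64(-28.0), np.float64(0.48)] [np.float64(28.7), np.float64(-1.2), np.float64(-27.8), np.float64(0.48)] [np.float64(28.9), np.float64(-1.2), np.float64(-27.5), np.float64(0.48)] [np.float64(29.1), np.float64(-1.2), np.float64(-27.3), np.float64(0.48)] [np.float64(29.3), np.float64(-1.2), np.float64(-27.1), np.float64(0.48)] [np.float64(29.6), np.float64(-1.2), np.float64(-26.8), np.float64(0.48)] 
[np.float64(29.8), np.float64(-1.2), np.float64(-26.6), np.float64(0.48)] [np.float64(30.0), np.float64(-1.2), np.float64(-26.3), np.float64(0.48)] [np.float64(30.2), np.float64(-1.2), np.float64(-26.1), np.float64(0.48)] -- [np.float64(35.7), np.float64(3.1), np.float64(-10.2), np.float64(1.15)] [np.float64(35.9), np.float64(3.1), np.float64(-9.5), np.float64(1.15)] [np.float64(36.1), np.float64(3.1), np.float64(-8.8), np.float64(1.15)] [np.float64(36.2), np.float64(3.1), np.float64(-8.0), np.float64(1.15)] [np.float64(36.4), np.float64(3.1), np.float64(-7.3), np.float64(1.15)] [np.float64(36.5), np.float64(3.1), np.float64(-6.6), np.float64(1.15)] [np.float64(36.7), np.float64(3.1), np.float64(-5.8), np.float64(1.15)] 
[np.float64(36.8), np.float64(3.1), np.float64(-5.1), np.float64(1.15)] [np.float64(36.9), np.float64(3.1), np.float64(-4.3), np.float64(1.15)] [np.float64(36.9), np.float64(3.1), np.float64(-3.6), np.float64(1.15)] [np.float64(37.0), np.float64(3.1), np.float64(-2.9), np.float64(1.15)] [np.float64(37.1), np.float64(3.1), np.float64(-2.1), np.float64(1.15)] [np.float64(37.1), np.float64(3.1), np.float64(-1.4), np.float64(1.15)] --  rows 26
```

Call:
{"api": "carry_out", "payload": {"plan": [[[28, -1, -28, 0.5, 87], [28, -1, -28, 0.5, 87], [28, -1, -28, 0.5, 87], [28, -1, -28, 0.5, 87], [28, -1, -28, 0.5, 87], [29, -1, -28, 0.5, 87], [29, -1, -27, 0.5, 87], [29, -1, -27, 0.5, 87], [29, -1, -27, 0.5, 87], [29, -1, -27, 0.5, 87]]]}}

```text
clock: 0.98
ee_pos: [0.3878, -0.3031, 0.4148]
ee_rot: [0.449, 0.546, -0.546, -0.449]
contact_force: [1.3, 0.2, -0.8]
opening: 0.0871
```

Call:
{"api": "carry_out", "payload": {"plan": [[[30, -1, -27, 0.5, 87], [30, -1, -26, 0.5, 87], [30, -1, -26, 0.5, 87], [36, 3, -10, 1, 87], [36, 3, -9, 1, 87], [36, 3, -8, 1, 87], [36, 3, -8, 1, 87], [36, 3, -8, 1, 87], [36, 3, -7, 1, 87], [36, 3, -7, 1, 87]]]}}

```text
clock: 1.82
ee_pos: [0.4751, 0.0569, 0.3967]
ee_rot: [0.488, 0.512, -0.511, -0.488]
contact_force: [1.9, -0.2, -0.1]
opening: 0.087
```

Call:
{"api": "carry_out", "payload": {"plan": [[[37, 3, -6, 1, 87], [37, 3, -5, 1, 87], [37, 3, -5, 1, 87], [37, 3, -4, 1, 87], [37, 3, -3, 1, 87], [37, 3, -2, 1, 87]]]}}

```text
clock: 2.32
ee_pos: [0.4995, 0.2792, 0.3784]
ee_rot: [-0.514, -0.485, 0.485, 0.514]
contact_force: [0.8, -0.5, -0.7]
opening: 0.0866
```

Run:
```python
from h import *
st();snap('wrist','w1.png');snap('top','t1.png')
```

```text
{'clock': 2.3167, 'joint_pos': [0.8515, 0.2097, -0.2576, -0.0001, -1.1036, -2.4805], 'ee_pos': [0.4995, 0.2792, 0.3784], 'ee_rot': [-0.5143, -0.4852, 0.4853, 0.5143], 'contact_force': [0.8086, -0.4774, -0.6665], 'torque': [-0.1028, -0.0903, -0.0169], 'opening': 0.0866}
[[0.058, -0.0, -0.998], [0.998, -0.0, 0.058], [-0.0, -1.0, 0.0]]
```

View pics/w1.png

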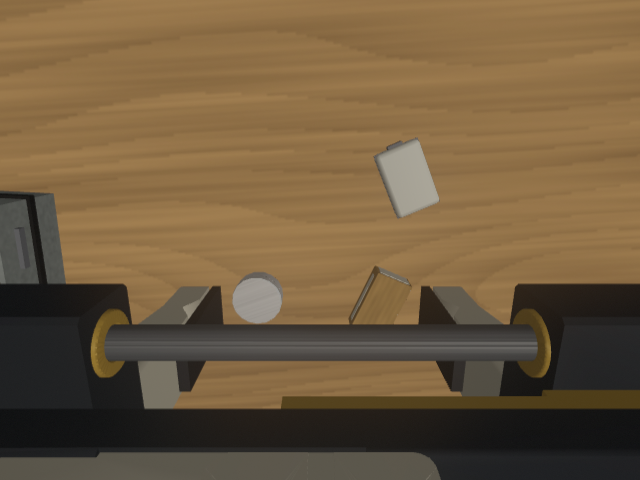

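View pics/t1.png

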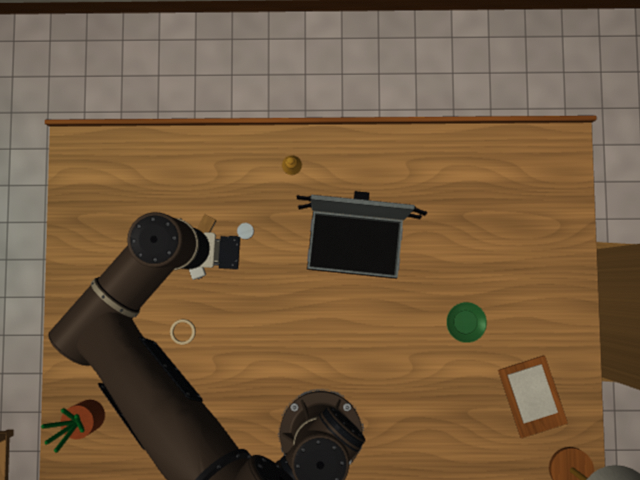

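Run:
```python
from h import *
c=load('wrist')
P=[atz(c,u,v,.018) for u,v in[(376,157),(419,140),(438,201),(400,217)]]
P=np.array(P);print(P.round(4),P.mean(0).round(4))
d=P[3]-P[0]+P[2]-P[1];print('len ang',np.degrees(np.arctan2(d[1],d[0])))
print('tin',atz(c,258,303,.02))
print([atz(c,u,v,.022) for u,v in[(375,269),(411,286)]])
ct=load('top')
print('tin top',atz(ct,245,231,.02))
```

```text
[[0.4476 0.3307 0.018 ]
 [0.4357 0.3673 0.018 ]
 [0.4888 0.3845 0.018 ]
 [0.5012 0.351  0.018 ]] [0.4683 0.3584 0.018 ]
len ang 19.409093283660965
tin [0.57581305 0.21652269 0.02      ]
[array([0.54757499, 0.32724628, 0.022     ]), array([0.56620917, 0.36021737, 0.022     ])]
tin top [0.57224377 0.21349588 0.02      ]
```

```bash
sed -i 's/rows.append(\[round(sx,1),round(-w\[2\],1),round(sz,1),round(-d\/n,2)\])/rows.append([float(round(q,1)) for q in (sx,-w[2],sz,-d\/n)])/' h.py
python3 - <<'E'
from h import *
plan([(.4995,.2792,.3784,109.4),(.4675,.357,.26,None),(.4675,.357,.181,None)])
E
```

```text
[-0.6, -0.3, 0.1, -5.6] [-0.6, -0.3, 0.1, -5.6] [-0.6, -0.3, 0.2, -5.6] [-0.6, -0.3, 0.3, -5.6] -- [21.0, 29.6, 1.1, 0.0] [21.0, 29.6, 1.1, 0.0] [21.0, 29.6, 1.1, 0.0] [21.0, 29.6, 1.1, 0.0] -- [0.0, 39.5, -0.0, 0.0] [0.0, 39.5, -0.0, 0.0] 
--  rows 10
```

Call:
{"api": "carry_out", "payload": {"plan": [[[0, 0, 0, -5.6, 80], [0, 0, 0, -5.6, 80], [0, 0, 0, -5.6, 80], [0, 0, 0, -5.6, 80], [21, 29, 1, 0, 70], [20, 29, 1, 0, 70], [20, 29, 1, 0, 70], [20, 29, 1, 0, 70], [0, 20, 0, 0, 70], [0, 0, 0, 0, 70]]]}}

```text
clock: 3.25
ee_pos: [0.4679, 0.3517, 0.2381]
ee_rot: [-0.41, -0.573, 0.579, 0.41]
contact_force: [-0.4, -1.1, 0.3]
opening: 0.0702
```

Run:
```python
from h import *
snap('wrist','w2.png')
plan([(.4675,.357,.181,109.4)])
```

```text
[2.6, 29.8, -0.3, -0.1] [2.6, 29.8, -0.3, -0.1] --  rows 2
```

View pics/w2.png

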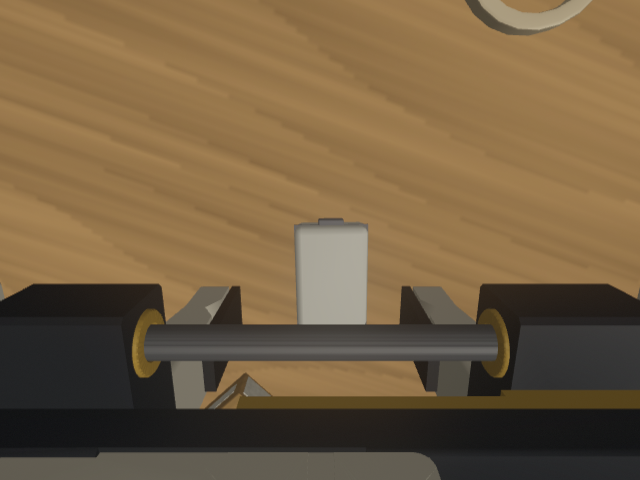

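Call:
{"api": "carry_out", "payload": {"plan": [[[3, 29, 0, 0, 70], [2, 28, 0, 0, 70], [0, 0, 0, 0, 70], [0, 0, 0, 0, 30], [0, 0, 0, 0, 30], [0, 0, 0, 0, 30], [0, 0, 0, 0, 30], [0, 0, 0, 0, 30]]], "grip_force": 30}}

```text
clock: 3.97
ee_pos: [0.4682, 0.3575, 0.1872]
ee_rot: [0.41, 0.577, -0.575, -0.41]
contact_force: [-0.4, -1.3, 0.0]
opening: 0.0427
```

Run:
```python
from h import *
st()
```

```text
{'clock': 3.9667, 'joint_pos': [0.9838, 0.4438, -0.4285, 0.0001, -0.6962, -2.2214], 'ee_pos': [0.4682, 0.3575, 0.1872], 'ee_rot': [0.4101, 0.5768, -0.5752, -0.4101], 'contact_force': [-0.3841, -1.3162, 0.0467], 'torque': [0.0329, -0.0026, -0.0304], 'opening': 0.0427}
[[-0.327, 0.001, -0.945], [0.945, 0.002, -0.327], [0.001, -1.0, -0.002]]
```

Call:
{"api": "carry_out", "payload": {"plan": [[[0, 0, 0, 0, 60], [0, 5, 0, 0, 60], [0, 0, 0, 0, 30], [0, 0, 0, 0, 30], [0, 0, 0, 0, 30], [0, 0, 0, 0, 30], [0, 0, 0, 0, 30]]], "grip_force": 30}}

```text
clock: 4.55
ee_pos: [0.4678, 0.3573, 0.1805]
ee_rot: [-0.41, -0.576, 0.576, 0.41]
contact_force: [-0.4, -0.8, -0.8]
opening: 0.0395
```

Call:
{"api": "carry_out", "payload": {"plan": [[[0, -20, 0, 0, 30], [0, -40, 0, 0, 30], [0, -40, 0, 0, 30], [0, -20, 0, 0, 30], [0, 0, 0, 0, 30], [0, 0, 0, 0, 30]]]}}

```text
clock: 5.05
ee_pos: [0.4679, 0.3575, 0.3024]
ee_rot: [0.41, 0.577, -0.575, -0.41]
contact_force: [0.7, -0.6, -1.0]
opening: 0.0397
```

Run:
```python
from h import *
st();snap('wrist','w3.png')
```

```text
{'clock': 5.05, 'joint_pos': [0.9841, 0.3032, -0.3201, -0.0001, -0.944, -2.2215], 'ee_pos': [0.4679, 0.3575, 0.3024], 'ee_rot': [0.41, 0.5772, -0.5748, -0.4102], 'contact_force': [0.6873, -0.5688, -0.9797], 'torque': [-0.034, 0.08, 0.0626], 'opening': 0.0397}
[[-0.327, 0.002, -0.945], [0.945, 0.003, -0.327], [0.002, -1.0, -0.003]]
```

View pics/w3.png

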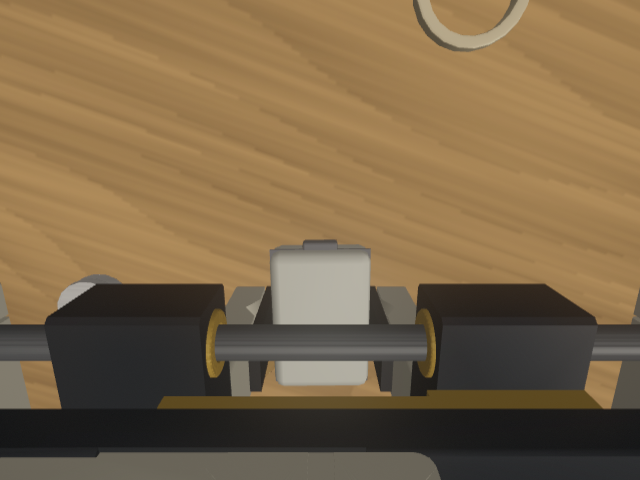

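```bash
cat >> h.py <<'E'
PSI=np.radians(-5.3);C0=np.array([.529,-.0975])
def cw(cx,cy):
    return (C0[0]+(cx*np.cos(PSI)-cy*np.sin(PSI))/1000, C0[1]+(cx*np.sin(PSI)+cy*np.cos(PSI))/1000)
E
python3 - <<'E'
from h import *
x,y=cw(-30,-65);p=arm.observe()['ee_pos']
plan([(p[0],p[1],p[2],84.7),(x,y,.30,None),(x,y,.19,None)])
E
```

```text
[0.0, -0.0, -0.0, 6.1] [0.0, -0.0, -0.0, 6.1] [0.0, -0.0, -0.0, 6.1] [0.0, -0.0, -0.0, 6.1] -- [-39.4, 0.1, -5.6, 0.0] [-39.4, 0.1, -5.6, 0.0] [-39.4, 0.1, -5.6, 0.0] [-39.4, 0.1, -5.6, 0.0] [-39.4, 0.1, -5.6, 0.0] [-39.4, 0.1, -5.6, 0.0] 
[-39.4, 0.1, -5.6, 0.0] [-39.4, 0.1, -5.6, 0.0] [-39.4, 0.1, -5.6, 0.0] [-39.4, 0.1, -5.6, 0.0] [-39.4, 0.1, -5.6, 0.0] [-39.4, 0.1, -5.6, 0.0] [-39.4, 0.1, -5.6, 0.0] -- [0.0, 36.7, 0.0, 0.0] [0.0, 36.7, 0.0, 0.0] [0.0, 36.7, 0.0, 0.0] 
--  rows 20
```

Call:
{"api": "carry_out", "payload": {"plan": [[[0, 0, 0, 6.1, 30], [0, 0, 0, 6.1, 30], [0, 0, 0, 6.1, 30], [0, 0, 0, 6.1, 30], [-39, 0, -5.5, 0, 30], [-39, 0, -5.5, 0, 30], [-39, 0, -5.5, 0, 30], [-39, 0, -5.5, 0, 30], [-39, 0, -5.5, 0, 30], [-39, 0, -5.5, 0, 30]]]}}

```text
clock: 5.93
ee_pos: [0.4782, 0.1192, 0.2992]
ee_rot: [-0.522, -0.475, 0.477, 0.523]
contact_force: [1.5, -0.6, -0.6]
opening: 0.0403
```

Call:
{"api": "carry_out", "payload": {"plan": [[[-39, 0, -5.5, 0, 30], [-39, 0, -5.5, 0, 30], [-39, 0, -5.5, 0, 30], [-39, 0, -6, 0, 30], [-39, 0, -6, 0, 30], [-39, 0, -6, 0, 30], [-39, 0, -6, 0, 30], [0, 0, 0, 0, 30], [0, 0, 0, 0, 30], [0, 0, 0, 0, 30]]]}}

```text
clock: 6.77
ee_pos: [0.4936, -0.1546, 0.2993]
ee_rot: [-0.522, -0.475, 0.477, 0.524]
contact_force: [0.2, 0.1, -0.9]
opening: 0.0396
```

Run:
```python
from h import *
st();snap('wrist','w4.png');snap('top','t4.png',(290,180,450,300),5)
x,y=cw(-30,-65)
plan([(x,y,.19,84.7)])
```

```text
{'clock': 6.7667, 'joint_pos': [0.0761, 0.1986, -0.4751, -0.0004, -0.8997, -1.7408], 'ee_pos': [0.4936, -0.1546, 0.2993], 'ee_rot': [-0.5223, -0.4753, 0.4766, 0.5236], 'contact_force': [0.2235, 0.1247, -0.8637], 'torque': [0.0087, -0.0233, 0.0206], 'opening': 0.0396}
[[0.094, -0.003, -0.996], [0.996, 0.0, 0.094], [-0.0, -1.0, 0.003]]
[-2.0, 36.7, 0.1, 0.0] [-2.0, 36.7, 0.1, 0.0] [-2.0, 36.7, 0.1, 0.0] --  rows 3
```

View pics/w4.png

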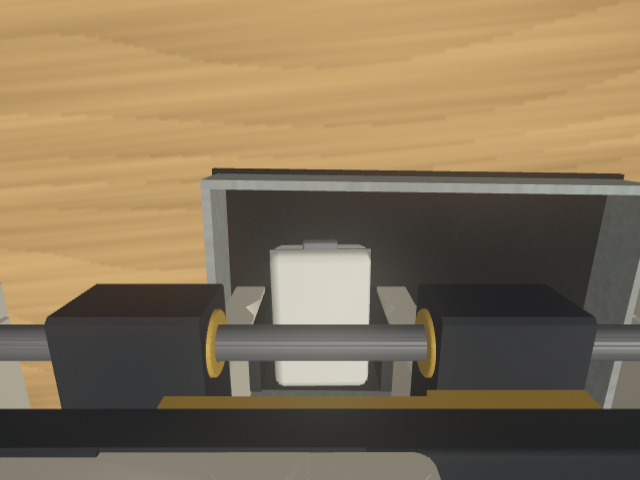

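View pics/t4.png

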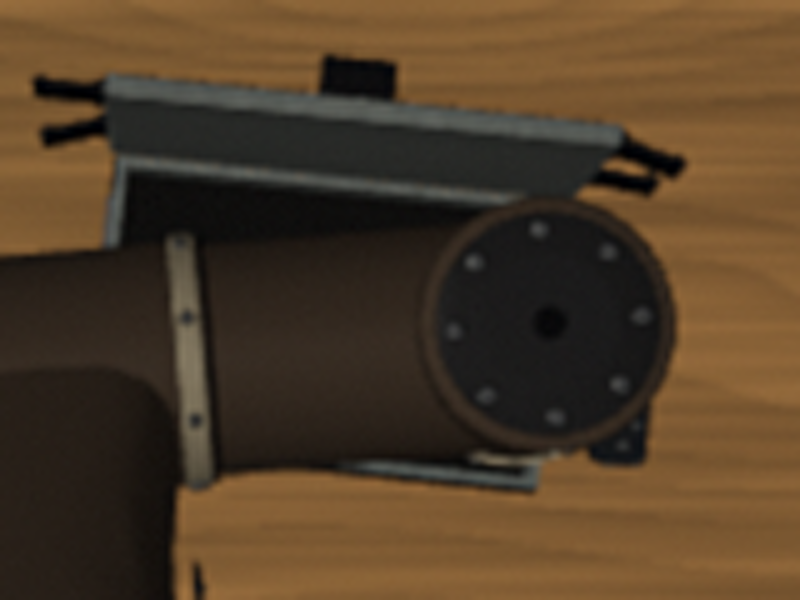

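Run:
```python
from h import *
c=load('wrist')
for u,v in[(203,181),(420,184.5),(638,187)]:
    w=atz(c,u,v,.07);print(w.round(4))
    d=w[:2]-C0;print(' case', 1000*(d[0]*np.cos(PSI)+d[1]*np.sin(PSI)),1000*(-d[0]*np.sin(PSI)+d[1]*np.cos(PSI)))
```

```text
[ 0.438  -0.2118  0.07  ]
 case -80.07799232581958 -122.23356104588427
[ 0.4508 -0.0961  0.07  ]
 case -77.99349982666914 -5.851995388634299
[0.4632 0.0206 0.07  ]
 case -76.43443672335223 111.5656387917236
```

Call:
{"api": "carry_out", "payload": {"plan": [[[-2, 36, 0, 0, 30], [-2, 37, 0, 0, 30], [-1, 36, 0, 0, 30], [0, 0, 0, 0, 30], [0, 0, 0, 0, 30]]]}}

```text
clock: 7.28
ee_pos: [0.4934, -0.1582, 0.1908]
ee_rot: [-0.521, -0.476, 0.478, 0.523]
contact_force: [0.1, -0.1, 0.8]
opening: 0.0396
```

Call:
{"api": "carry_out", "payload": {"plan": [[[0, 0, 0, 0, 56], [0, 0, 0, 0, 56], [0, 0, 0, 0, 56], [0, -36, 0, 0, 56], [0, -38, 0, 0, 56], [0, -38, 0, 0, 56], [0, 0, 0, 0, 80], [0, 0, 0, 0, 80], [0, 0, 0, 0, 80]]]}}

```text
clock: 8.03
ee_pos: [0.4933, -0.1593, 0.305]
ee_rot: [0.523, 0.477, -0.475, -0.522]
contact_force: [0.1, -0.0, 0.0]
opening: 0.0707
```

Run:
```python
from h import *
st();snap('wrist','w5.png');snap('top','t5.png',(150,180,310,300),5)
```

```text
{'clock': 8.0333, 'joint_pos': [0.0665, 0.1923, -0.4679, -0.0004, -0.908, -1.7298], 'ee_pos': [0.4933, -0.1593, 0.305], 'ee_rot': [0.5231, 0.4771, -0.4755, -0.5221], 'contact_force': [0.0669, -0.0175, 0.0384], 'torque': [-0.0328, 0.0828, -0.0186], 'opening': 0.0707}
[[0.093, 0.003, -0.996], [0.996, 0.0, 0.093], [0.001, -1.0, -0.003]]
```

View pics/w5.png

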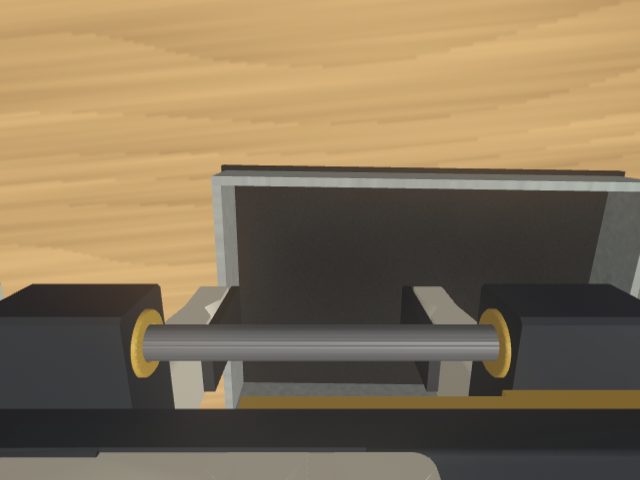

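View pics/t5.png

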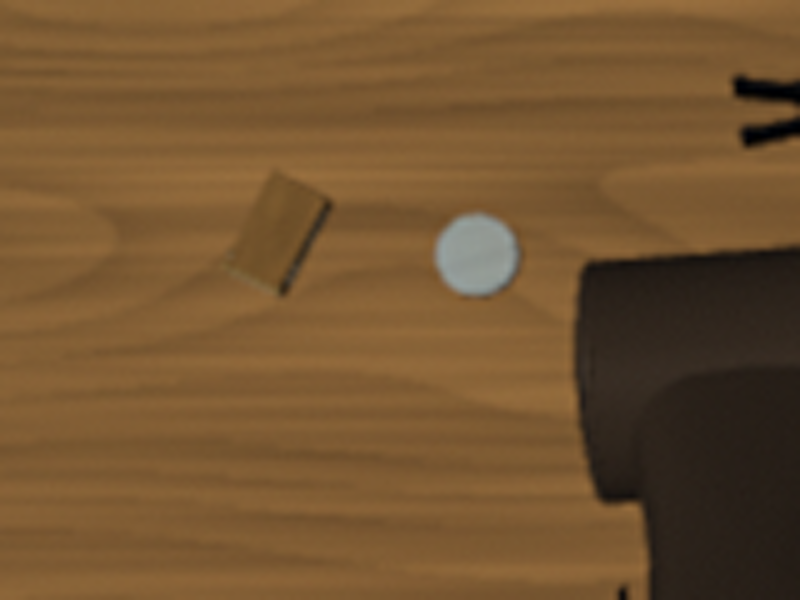

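Run:
```python
from h import *
snap('scene','s5.png',(200,120,440,300),3)
```

```text
(no output)
```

View pics/s5.png

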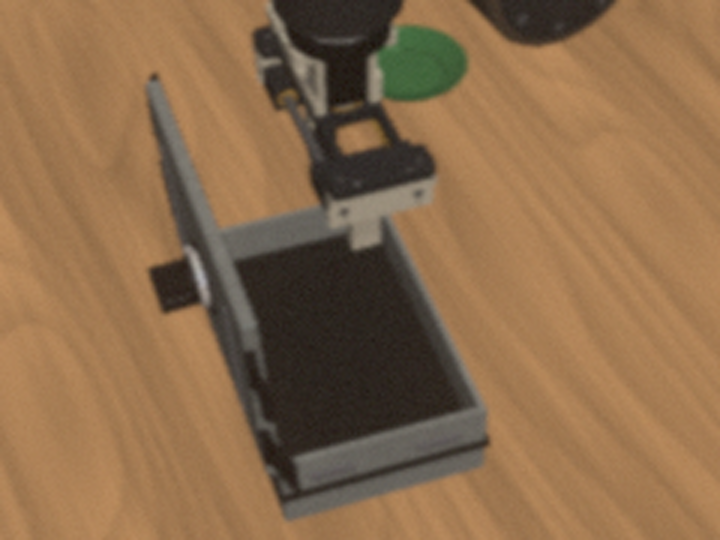

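Call:
{"api": "carry_out", "payload": {"plan": [[[40, 0, 0, 0, 80], [40, 0, 0, 0, 80], [40, 0, 0, 0, 80], [40, 0, 0, 0, 80], [40, 0, 0, 0, 80], [40, 0, 0, 0, 80], [40, 0, 0, 0, 80], [0, 0, 0, 0, 80], [0, 0, 0, 0, 80]]]}}

```text
clock: 8.93
ee_pos: [0.5195, 0.1215, 0.3024]
ee_rot: [-0.522, -0.476, 0.478, 0.522]
contact_force: [-0.3, -0.7, 0.3]
opening: 0.0799
```

Run:
```python
from h import *
st();snap('wrist','w6.png');snap('top','t6.png',(270,150,430,290),4);snap('scene','s6.png')
```

```text
{'clock': 8.9333, 'joint_pos': [0.5975, 0.2204, -0.4376, -0.0001, -0.9152, -2.2572], 'ee_pos': [0.5195, 0.1215, 0.3024], 'ee_rot': [-0.5216, -0.4764, 0.4781, 0.5219], 'contact_force': [-0.277, -0.6897, 0.3295], 'torque': [-0.0582, 0.0223, 0.0301], 'opening': 0.0799}
[[0.089, -0.002, -0.996], [0.996, -0.001, 0.089], [-0.001, -1.0, 0.002]]
```

View pics/w6.png

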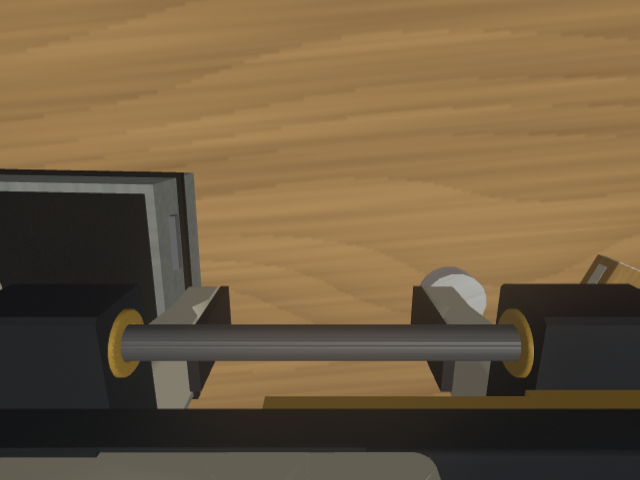

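View pics/t6.png

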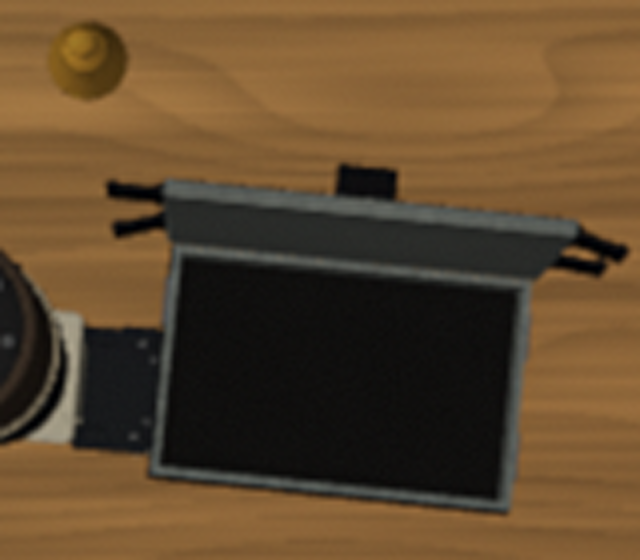

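View pics/s6.png

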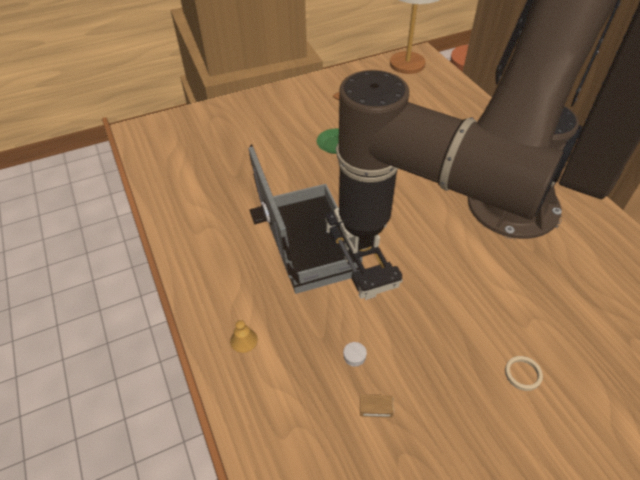

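Run:
```python
from h import *
c=load('top')
for cx in(-60,-30,0,30,60):
    r=[]
    for cy in(-100,-80,-65,-50,-20,20,60,100):
        x,y=cw(cx,cy)
        p=cv2.projectPoints(np.array([[x,y,.005]]),c['rvec'],c['tvec'],c['K'],None)[0].ravel()
        r.append(dep(c,*p)[2].round(3))
    print(cx,r)
a=c['frame'][:,:,::-1][200:290,300:410].astype(float)*6
cv2.imwrite('pics/t6b.png',cv2.resize(np.clip(a,0,255).astype(np.uint8),None,fx=6,fy=6,interpolation=cv2.INTER_CUBIC))
```

```text
-60 [np.float64(0.036), np.float64(0.032), np.float64(0.033), np.float64(0.042), np.float64(0.033), np.float64(0.034), np.float64(0.037), np.float64(0.032)]
-30 [np.float64(0.028), np.float64(0.038), np.float64(0.036), np.float64(0.038), np.float64(0.033), np.float64(0.039), np.float64(0.029), np.float64(0.033)]
0 [np.float64(0.033), np.float64(0.031), np.float64(0.032), np.float64(0.035), np.float64(0.031), np.float64(0.037), np.float64(0.036), np.float64(0.034)]
30 [np.float64(0.036), np.float64(0.033), np.float64(0.034), np.float64(0.046), np.float64(0.036), np.float64(0.036), np.float64(0.033), np.float64(0.039)]
60 [np.float64(0.038), np.float64(0.037), np.float64(0.036), np.float64(0.036), np.float64(0.036), np.float64(0.038), np.float64(0.036), np.float64(0.031)]
```

View pics/t6b.png

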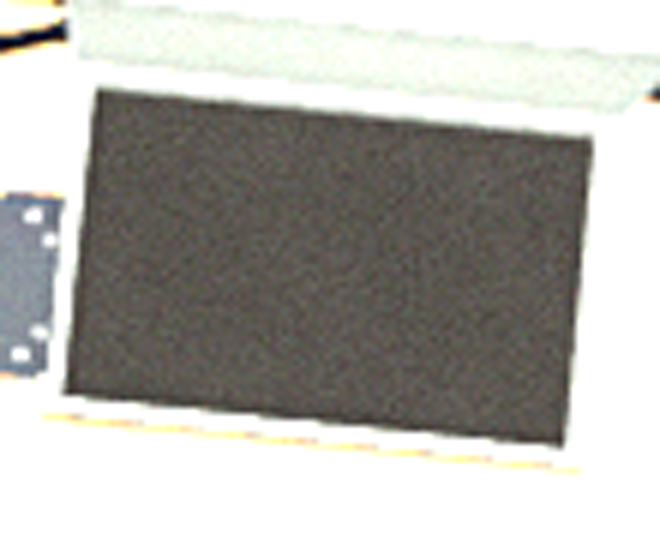

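Run:
```python
from h import *
plan([(.574,.215,.24,84.9)])
```

```text
[25.2, 15.7, -11.4, -0.1] [25.2, 15.7, -11.4, -0.1] [25.2, 15.7, -11.4, -0.1] [25.2, 15.7, -11.5, -0.1] --  rows 4
```

Call:
{"api": "carry_out", "payload": {"plan": [[[25, 15, -11.5, 0, 80], [25, 15, -11.5, 0, 80], [25, 16, -11.5, 0, 80], [25, 16, -11.5, 0, 80], [0, 0, 0, 0, 80], [0, 0, 0, 0, 80]]]}}

```text
clock: 9.58
ee_pos: [0.5749, 0.2141, 0.2398]
ee_rot: [-0.523, -0.475, 0.477, 0.523]
contact_force: [-0.8, -0.1, 1.1]
opening: 0.0797
```

Run:
```python
from h import *
st();snap('wrist','w7.png')
plan([(.574,.215,.181,84.9)])
```

```text
{'clock': 9.5833, 'joint_pos': [0.6744, 0.4095, -0.3256, -0.0001, -0.8391, -2.3386], 'ee_pos': [0.5749, 0.2141, 0.2398], 'ee_rot': [-0.5227, -0.4749, 0.4773, 0.5229], 'contact_force': [-0.8393, -0.1456, 1.0842], 'torque': [-0.1255, 0.0119, 0.0245], 'opening': 0.0797}
[[0.093, -0.003, -0.996], [0.996, -0.002, 0.093], [-0.002, -1.0, 0.003]]
[0.7, 29.9, 0.4, -0.1] [0.7, 29.9, 0.4, -0.1] --  rows 2
```

View pics/w7.png

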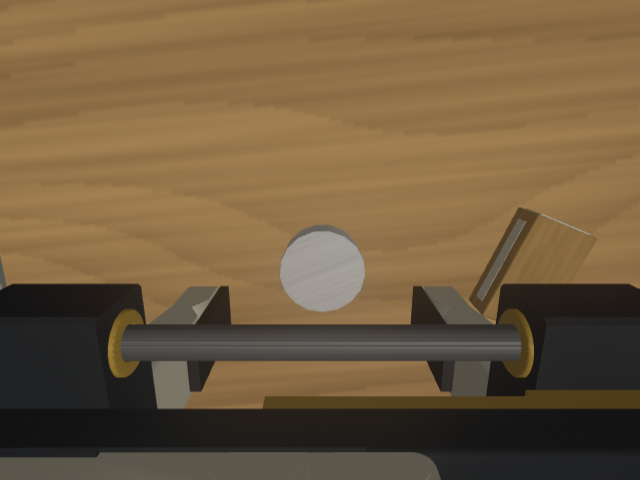

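Run:
```python
from h import *
c=load('wrist')
t=atz(c,322.5,271,.02);print(t)
a=[atz(c,u,v,.022) for u,v in[(538,214),(595,238)]];print(a)
d=a[1]-a[0];print(np.linalg.norm(d),np.degrees(np.arctan2(d[1],d[0])))
b=atz(c,472,300,.022);d=b-a[0];print(b,np.linalg.norm(d),np.degrees(np.arctan2(d[1],d[0])))
plan([(t[0],t[1],.181,84.9)])
```

```text
[0.57268661 0.21565118 0.02      ]
[array([0.55125144, 0.32961684, 0.022     ]), array([0.56700398, 0.36015972, 0.022     ])]
0.03436582918172059 62.717510282839484
[0.59647208 0.29613397 0.022     ] 0.056267295466816844 -36.517479359249855
[0.9, 29.9, 1.1, -0.1] [0.9, 29.9, 1.1, -0.1] --  rows 2
```

Call:
{"api": "carry_out", "payload": {"plan": [[[1, 29, 0.5, 0, 76], [1, 30, 1, 0, 76], [0, 0, 0, 0, 76], [0, 0, 0, 0, 36], [0, 0, 0, 0, 36], [0, 0, 0, 0, 36], [0, 0, 0, 0, 36], [0, 0, 0, 0, 36], [0, 0, 0, 0, 36], [0, 0, 0, 0, 36]]], "grip_force": 30}}

```text
clock: 10.47
ee_pos: [0.5735, 0.2169, 0.1837]
ee_rot: [0.523, 0.477, -0.476, -0.522]
contact_force: [-1.1, -1.5, 6.9]
opening: 0.0452
```

Call:
{"api": "carry_out", "payload": {"plan": [[[0, -20, 0, 0, 36], [0, -40, 0, 0, 36], [0, -40, 0, 0, 36], [0, -20, 0, 0, 36], [0, 0, 0, 0, 36], [0, 0, 0, 0, 36]]]}}

```text
clock: 10.97
ee_pos: [0.5734, 0.2171, 0.3045]
ee_rot: [-0.523, -0.478, 0.475, 0.523]
contact_force: [0.2, -0.9, -1.9]
opening: 0.0455
```

Run:
```python
from h import *
st();snap('wrist','w8.png')
x,y=cw(-30,60)
plan([(x,y,.3,84.7)])
```

```text
{'clock': 10.9667, 'joint_pos': [0.6801, 0.3374, -0.2631, -0.0003, -0.9668, -2.3432], 'ee_pos': [0.5734, 0.2171, 0.3045], 'ee_rot': [-0.5226, -0.4776, 0.4751, 0.5226], 'contact_force': [0.1787, -0.9062, -1.8507], 'torque': [-0.0572, 0.0137, -0.0125], 'opening': 0.0455}
[[0.092, 0.003, -0.996], [0.996, 0.002, 0.092], [0.003, -1.0, -0.002]]
[-36.7, 0.4, 6.4, -0.0] [-36.7, 0.4, 6.4, -0.0] [-36.7, 0.4, 6.4, -0.0] [-36.7, 0.4, 6.4, -0.0] [-36.7, 0.4, 6.4, -0.0] [-36.7, 0.4, 6.4, -0.0] [-36.7, 0.4, 6.4, -0.0] --  rows 7
```

View pics/w8.png

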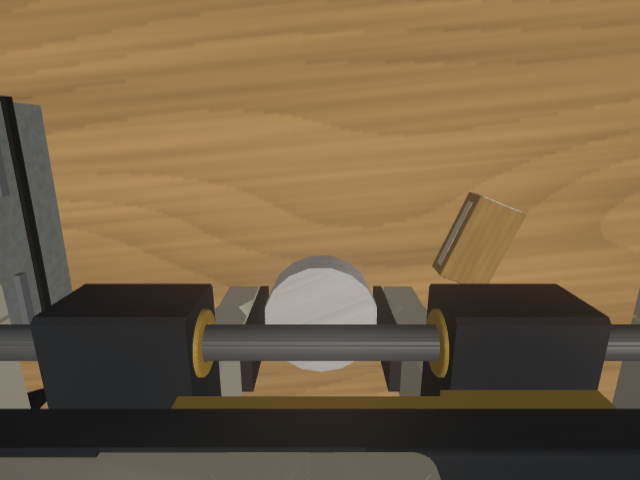

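Call:
{"api": "carry_out", "payload": {"plan": [[[0, 0, 22, 0, 36], [0, 0, 23, 0, 36], [-37, 0, 0, 0, 36], [-37, 0, 0, 0, 36], [-37, 0, 0, 0, 36], [-37, 0, 0, 0, 36], [-37, 0, 0, 0, 36], [-36, 0, 0, 0, 36], [-36, 0, 0, 0, 36], [0, 0, 0, 0, 36]]]}}

```text
clock: 11.85
ee_pos: [0.5028, -0.0392, 0.301]
ee_rot: [-0.523, -0.474, 0.477, 0.524]
contact_force: [-0.1, 0.2, -0.9]
opening: 0.045
```

Call:
{"api": "carry_out", "payload": {"plan": [[[0, 35, 0, 0, 36], [0, 35, 0, 0, 36], [0, 30, 0, 0, 36], [0, 9, 0, 0, 36], [0, 0, 0, 0, 36], [0, 0, 0, 0, 36]]]}}

```text
clock: 12.35
ee_pos: [0.505, -0.0347, 0.1935]
ee_rot: [-0.522, -0.476, 0.477, 0.523]
contact_force: [0.3, -0.0, -0.7]
opening: 0.0453
```

Run:
```python
from h import *
st();snap('wrist','w9.png')
```

```text
{'clock': 12.35, 'joint_pos': [0.3202, 0.3306, -0.6095, 0.0004, -0.6326, -1.9832], 'ee_pos': [0.505, -0.0347, 0.1935], 'ee_rot': [-0.5223, -0.4759, 0.4771, 0.5226], 'contact_force': [0.2594, -0.0137, -0.749], 'torque': [0.0277, -0.0803, -0.0137], 'opening': 0.0453}
[[0.092, -0.002, -0.996], [0.996, -0.001, 0.092], [-0.001, -1.0, 0.002]]
```

View pics/w9.png

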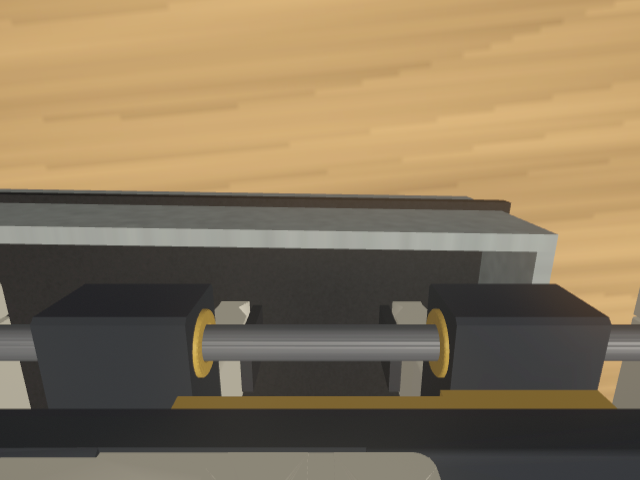

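Call:
{"api": "carry_out", "payload": {"plan": [[[0, 3, 0, 0, 36], [0, 0, 0, 0, 36], [0, 0, 0, 0, 60], [0, 0, 0, 0, 60], [0, 0, 0, 0, 60], [0, -30, 0, 0, 60], [0, -38, 0, 0, 60], [0, -38, 0, 0, 60], [0, 0, 0, 0, 70], [0, 0, 0, 0, 80]]]}}

```text
clock: 13.23
ee_pos: [0.5054, -0.0346, 0.2995]
ee_rot: [0.523, 0.478, -0.475, -0.522]
contact_force: [-0.5, -0.3, 0.5]
opening: 0.0684
```

Run:
```python
from h import *
st();snap('wrist','w10.png');snap('top','t10.png',(150,180,310,300),5)
p=arm.observe()['ee_pos']
plan([(p[0],p[1]+.17,.3,None),(.587,.328,.3,62.7),(.587,.328,.24,None)])
```

```text
{'clock': 13.2333, 'joint_pos': [0.32, 0.1789, -0.5007, 0.0003, -0.8851, -1.9832], 'ee_pos': [0.5054, -0.0346, 0.2995], 'ee_rot': [0.5234, 0.4783, -0.4745, -0.5216], 'contact_force': [-0.4669, -0.3068, 0.4676], 'torque': [-0.0149, 0.0795, 0.0024], 'opening': 0.0684}
[[0.092, 0.006, -0.996], [0.996, 0.002, 0.092], [0.002, -1.0, -0.006]]
[33.9, -0.7, 3.1, 0.0] [33.9, -0.7, 3.1, 0.0] [33.9, -0.7, 3.1, 0.0] [33.9, -0.7, 3.1, 0.0] [33.9, -0.7, 3.1, 0.0] -- [33.3, -0.0, -10.7, 3.7] [33.9, -0.0, -8.6, 3.7] [34.4, -0.0, -6.4, 3.7] [34.7, -0.0, -4.2, 3.7] [34.9, -0.0, -2.0, 3.7] 
[35.0, -0.0, 0.3, 3.7] -- [0.0, 30.0, 0.0, 0.0] [0.0, 30.0, 0.0, 0.0] --  rows 13
```

View pics/w10.png

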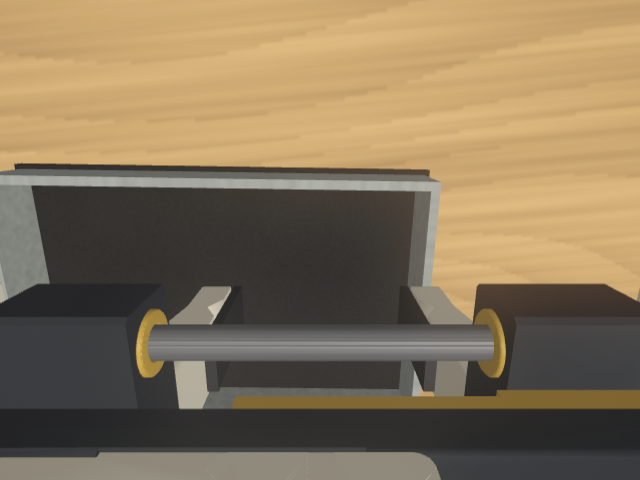

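View pics/t10.png

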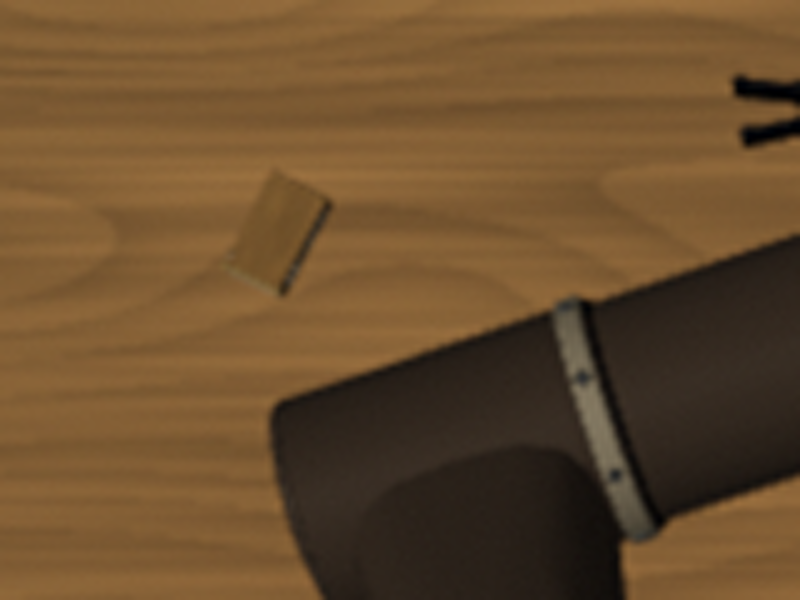

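Call:
{"api": "carry_out", "payload": {"plan": [[[34, 0, 3, 0, 80], [34, 0, 3, 0, 80], [34, 0, 3, 0, 80], [34, 0, 3, 0, 80], [34, 0, 3, 0, 80], [33, 0, -10.5, 3.7, 76], [34, 0, -8.5, 3.7, 76], [34, 0, -6.5, 3.7, 76], [35, 0, -4, 3.7, 76], [35, 0, -2, 3.7, 76]]]}}

```text
clock: 14.17
ee_pos: [0.5742, 0.2978, 0.2947]
ee_rot: [0.593, 0.384, -0.386, -0.593]
contact_force: [-0.1, -0.0, 0.4]
opening: 0.076
```

Call:
{"api": "carry_out", "payload": {"plan": [[[35, 0, 0, 3.7, 76], [0, 30, 0, 0, 76], [0, 30, 0, 0, 76], [0, 0, 0, 0, 76], [0, 0, 0, 0, 76], [0, 0, 0, 0, 76]]]}}

```text
clock: 14.67
ee_pos: [0.5886, 0.3283, 0.237]
ee_rot: [0.605, 0.367, -0.367, -0.604]
contact_force: [0.3, -0.2, 0.4]
opening: 0.0763
```

Run:
```python
from h import *
st();snap('wrist','w11.png')
plan([(.587,.328,.181,62.7)])
```

```text
{'clock': 14.6667, 'joint_pos': [0.7975, 0.4946, -0.1851, 0.0008, -0.8918, -2.8484], 'ee_pos': [0.5886, 0.3283, 0.237], 'ee_rot': [0.6047, 0.3668, -0.3672, -0.6041], 'contact_force': [0.2743, -0.2469, 0.3934], 'torque': [0.0099, -0.0732, -0.0149], 'opening': 0.0763}
[[0.461, -0.0, -0.887], [0.887, -0.001, 0.461], [-0.001, -1.0, -0.0]]
[-0.6, 28.5, 0.7, -0.1] [-0.6, 28.5, 0.7, -0.1] --  rows 2
```

View pics/w11.png

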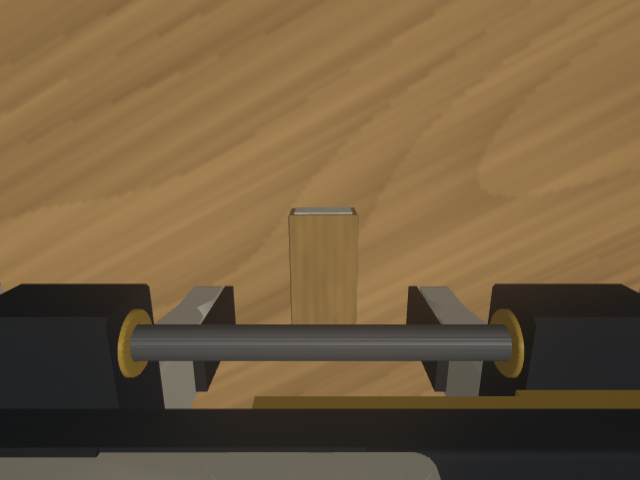

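Call:
{"api": "carry_out", "payload": {"plan": [[[1, 28, 0, 0, 70], [0, 28, 0, 0, 66], [0, 0, 0, 0, 66], [0, 0, 0, 0, 26], [0, 0, 0, 0, 26], [0, 0, 0, 0, 26], [0, 0, 0, 0, 26], [0, 0, 0, 0, 26], [0, 0, 0, 0, 26], [0, 0, 0, 0, 26]]], "grip_force": 25}}

```text
clock: 15.55
ee_pos: [0.5889, 0.3294, 0.1817]
ee_rot: [-0.604, -0.367, 0.367, 0.604]
contact_force: [-1.6, 0.1, 7.4]
opening: 0.036
```

Call:
{"api": "carry_out", "payload": {"plan": [[[0, -20, 0, 0, 26], [0, -40, 0, 0, 26], [0, -40, 0, 0, 26], [0, -20, 0, 0, 26], [0, 0, 0, 0, 26], [0, 0, 0, 0, 26]]]}}

```text
clock: 16.05
ee_pos: [0.5889, 0.3294, 0.3025]
ee_rot: [-0.604, -0.368, 0.366, 0.605]
contact_force: [-0.1, -0.4, -1.5]
opening: 0.0357
```

Run:
```python
from h import *
st()
x,y=cw(20,0);p=arm.observe()['ee_pos']
plan([(.51,.2,.3,84.7),(x,y,.3,None)])
```

```text
{'clock': 16.05, 'joint_pos': [0.7982, 0.4311, -0.1203, -0.0002, -1.0161, -2.8489], 'ee_pos': [0.5889, 0.3294, 0.3025], 'ee_rot': [-0.6042, -0.3679, 0.3657, 0.6049], 'contact_force': [-0.0529, -0.3717, -1.5486], 'torque': [-0.1573, 0.0321, -0.0], 'opening': 0.0357}
[[0.462, 0.002, -0.887], [0.887, 0.002, 0.462], [0.003, -1.0, -0.001]]
[-37.8, 0.6, 2.5, -5.6] [-37.4, 0.6, 6.2, -5.6] [-36.6, 0.6, 9.8, -5.6] [-35.5, 0.6, 13.3, -5.6] -- [-36.8, -0.0, -8.3, 0.0] [-36.8, -0.0, -8.3, 0.0] [-36.8, -0.0, -8.3, 0.0] [-36.8, -0.0, -8.3, 0.0] [-36.8, -0.0, -8.3, 0.0] [-36.8, -0.0, -8.3, 0.0] 
[-36.8, -0.0, -8.3, 0.0] [-36.8, -0.0, -8.3, 0.0] --  rows 12
```

Call:
{"api": "carry_out", "payload": {"plan": [[[-38, 0, 2.5, -5.6, 26], [-37, 0, 6, -5.6, 26], [-37, 0, 10, -5.6, 26], [-36, 0, 13.5, -5.6, 26], [-37, 0, -8, 0, 26], [-37, 0, -8, 0, 26], [-37, 0, -8, 0, 26], [-37, 0, -8, 0, 26], [-37, 0, -8, 0, 26], [-37, 0, -8, 0, 26]]]}}

```text
clock: 16.88
ee_pos: [0.5371, -0.0282, 0.2994]
ee_rot: [-0.521, -0.477, 0.478, 0.522]
contact_force: [0.8, 0.8, -1.0]
opening: 0.0358
```

Call:
{"api": "carry_out", "payload": {"plan": [[[-37, 0, -8, 0, 26], [-36, 0, -8, 0, 26], [0, 0, 0, 0, 26], [0, 0, 0, 0, 26]]]}}

```text
clock: 17.22
ee_pos: [0.5466, -0.1025, 0.299]
ee_rot: [-0.522, -0.475, 0.477, 0.523]
contact_force: [-0.6, 0.1, -1.7]
opening: 0.0355
```

Run:
```python
from h import *
st()
snap('wrist','w12.png')
x,y=cw(20,0)
plan([(x,y,.3,84.7),(x,y,.19,None)])
```

```text
{'clock': 17.2167, 'joint_pos': [0.1666, 0.2592, -0.3929, -0.0004, -0.9218, -1.8302], 'ee_pos': [0.5466, -0.1025, 0.299], 'ee_rot': [-0.522, -0.4754, 0.4771, 0.5234], 'contact_force': [-0.6261, 0.0852, -1.6558], 'torque': [0.0794, 0.0054, -0.0108], 'opening': 0.0355}
[[0.093, -0.003, -0.996], [0.996, -0.0, 0.093], [-0.0, -1.0, 0.003]]
[2.2, -0.8, -2.1, 0.1] -- [0.0, 36.7, 0.0, 0.0] [0.0, 36.7, 0.0, 0.0] [0.0, 36.7, 0.0, 0.0] --  rows 4
```

View pics/w12.png

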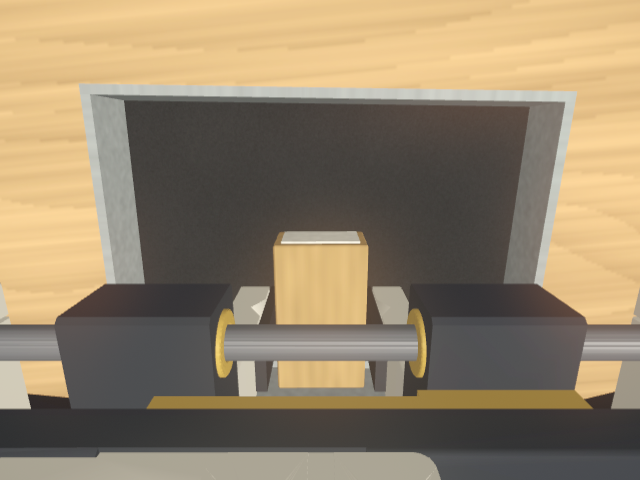

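Run:
```python
from h import *
c=load('wrist')
a=atz(c,80,86,.07);b=atz(c,575,93,.07);print(a,b,np.linalg.norm(b-a))
d=b-a;psi=np.arctan2(-d[0],d[1]);print(np.degrees(psi))
m=(a+b)/2;print('center',m[:2]+.08*np.array([np.cos(psi),np.sin(psi)]))
```

```text
[ 0.43826989 -0.21299243  0.07      ] [0.4647503  0.03481695 0.07      ] 0.2492201845515231
-6.099367278366568
center [ 0.53105722 -0.09758799]
```

Call:
{"api": "carry_out", "payload": {"plan": [[[2, 36, -2, 0, 26], [0, 36, 0, 0, 26], [0, 36, 0, 0, 26], [0, 0, 0, 0, 26], [0, 0, 0, 0, 26]]]}}

```text
clock: 17.68
ee_pos: [0.5488, -0.0977, 0.1914]
ee_rot: [-0.52, -0.476, 0.479, 0.522]
contact_force: [-0.0, 0.4, 0.4]
opening: 0.0356
```

Call:
{"api": "carry_out", "payload": {"plan": [[[0, 2, 0, 0, 26], [0, 0, 0, 0, 26], [0, 0, 0, 0, 52], [0, 0, 0, 0, 52], [0, 0, 0, 0, 52], [0, -30, 0, 0, 52], [0, -38, 0, 0, 52], [0, -38, 0, 0, 52], [0, 0, 0, 0, 52], [0, 0, 0, 0, 52]]]}}

```text
clock: 18.52
ee_pos: [0.5501, -0.0987, 0.3]
ee_rot: [0.523, 0.479, -0.475, -0.52]
contact_force: [-1.3, 0.9, -0.9]
opening: 0.0524
```

```bash
sed -i 's/^PSI=.*/PSI=np.radians(-5.9);C0=np.array([.5305,-.0975])/' h.py
python3 - <<'E'
from h import *
st();snap('wrist','w13.png');snap('scene','s13.png')
E
```

```text
{'clock': 18.5167, 'joint_pos': [0.1729, 0.2594, -0.39, 0.0003, -0.915, -1.8329], 'ee_pos': [0.5501, -0.0987, 0.3], 'ee_rot': [0.523, 0.4791, -0.4754, -0.5205], 'contact_force': [-1.2656, 0.9033, -0.8686], 'torque': [-0.0252, 0.0541, 0.007], 'opening': 0.0524}
[[0.089, 0.006, -0.996], [0.996, 0.001, 0.089], [0.001, -1.0, -0.006]]
```

View pics/w13.png

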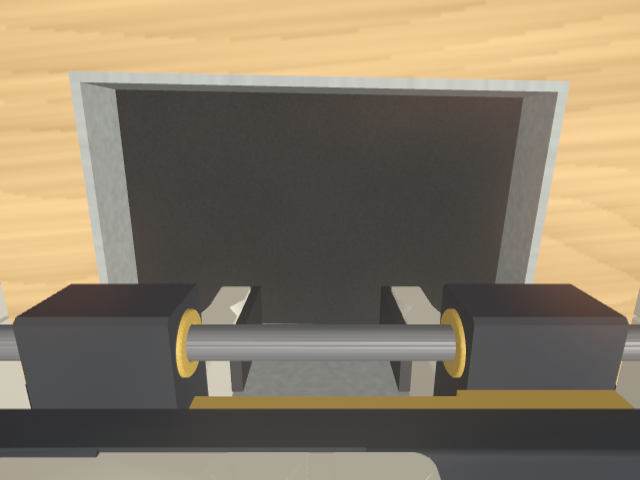

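View pics/s13.png

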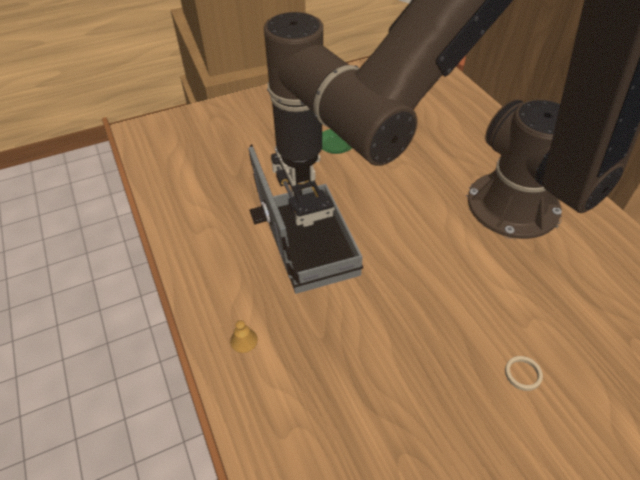

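Run:
```python
from h import *
c=load('top')
for z in(.225,.235):
  for u,v in((311.2,196),(415,206.5)):
    w=atz(c,u,v,z);d=w[:2]-C0;print(z,1000*(d[0]*np.cos(PSI)+d[1]*np.sin(PSI)),1000*(-d[0]*np.sin(PSI)+d[1]*np.cos(PSI)))
p=arm.observe()['ee_pos']
x,y=cw(150,65)
plan([(p[0],p[1],.46,84.1),(x,y,.46,None),(x,y,.375,None)])
```

```text
0.225 97.05778892983206 126.57463301684413
0.225 95.93361126357956 -134.2221161654632
0.235 95.50515767728766 126.1889927892155
0.235 94.38919251152318 -132.70254737299788
[0.0, -32.6, 0.0, 0.2] [0.0, -32.6, 0.0, 0.2] [0.0, -32.6, 0.0, 0.2] [0.0, -32.6, 0.0, 0.2] [0.0, -32.6, 0.0, 0.2] -- [16.1, -0.0, -32.9, 0.0] [16.1, -0.0, -32.9, 0.0] [16.1, -0.0, -32.9, 0.0] [16.1, -0.0, -32.9, 0.0] -- [0.0, 28.3, 0.0, 0.0] 
[0.0, 28.3, 0.0, 0.0] [0.0, 28.3, 0.0, 0.0] --  rows 12
```

Call:
{"api": "carry_out", "payload": {"plan": [[[0, -32, 0, 0.2, 40], [0, -32, 0, 0.2, 20], [0, -32, 0, 0.2, 0], [0, -32, 0, 0, 0], [0, -32, 0, 0, 0], [16, 0, -33, 0, 0], [16, 0, -33, 0, 0], [16, 0, -33, 0, 0], [16, 0, -33, 0, 0], [0, 0, 0, 0, 0]]]}}

```text
clock: 19.45
ee_pos: [0.6918, -0.0459, 0.4515]
ee_rot: [-0.523, -0.473, 0.476, 0.525]
contact_force: [-0.7, -0.7, -2.5]
opening: 0.0003
```

Run:
```python
from h import *
st();snap('scene','s14.png',(200,20,440,300),2.2);snap('wrist','w14.png')
x,y=cw(150,65)
plan([(x,y,.375,84.1)])
```

```text
{'clock': 19.45, 'joint_pos': [0.214, 0.3684, 0.132, -0.0002, -1.3399, -1.8831], 'ee_pos': [0.6918, -0.0459, 0.4515], 'ee_rot': [-0.5229, -0.4732, 0.4765, 0.525], 'contact_force': [-0.7306, -0.6569, -2.4564], 'torque': [-0.0321, 0.1992, -0.0455], 'opening': 0.0003}
[[0.098, -0.005, -0.995], [0.995, -0.001, 0.098], [-0.002, -1.0, 0.005]]
[-0.5, 38.9, 0.9, 0.1] [-0.6, 38.9, 0.9, 0.1] --  rows 2
```

View pics/s14.png

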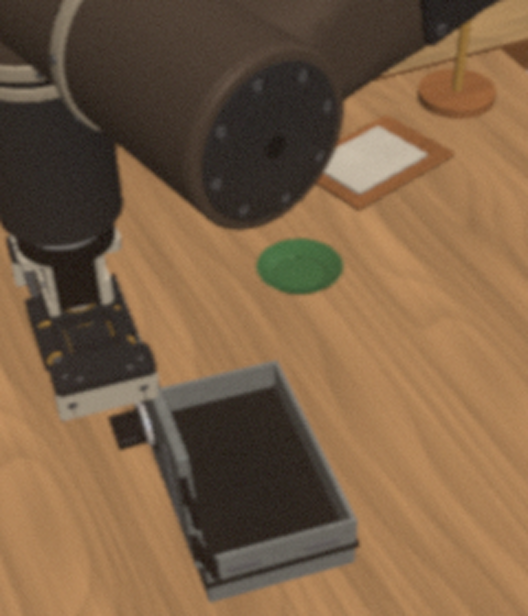

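View pics/w14.png

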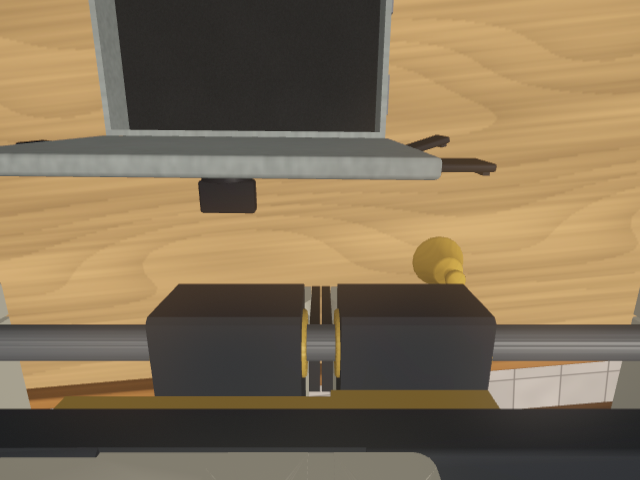

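Call:
{"api": "carry_out", "payload": {"plan": [[[0, 38, 1, 0, 0], [0, 38, 1, 0, 0], [0, 0, 0, 0, 0], [0, 0, 0, 0, 0]]]}}

```text
clock: 19.88
ee_pos: [0.6841, -0.0484, 0.3791]
ee_rot: [-0.523, -0.473, 0.476, 0.525]
contact_force: [0.5, -0.3, 1.3]
opening: 0.0003
```

Run:
```python
from h import *
st()
r=135
w=[]
for th in np.arange(1.75,-.01,-.125):
    X=80-r*np.cos(th)+12*np.sin(th)+10*max(np.sin(th),0); Z=70+r*np.sin(th)+12*np.cos(th)
    x,y=cw(X,65);w.append((x,y,Z/1000+.178,84.1 if not w else None));print(round(th,3),round(X),round(Z+178),end='; ')
print();plan(w)
```

```text
{'clock': 19.8833, 'joint_pos': [0.2129, 0.393, 0.0047, 0.0002, -1.1877, -1.8834], 'ee_pos': [0.6841, -0.0484, 0.3791], 'ee_rot': [-0.5234, -0.4728, 0.4761, 0.5252], 'contact_force': [0.5263, -0.3397, 1.2959], 'torque': [-0.0676, -0.0667, -0.0041], 'opening': 0.0003}
[[0.099, -0.005, -0.995], [0.995, -0.001, 0.099], [-0.002, -1.0, 0.005]]
1.75 126 379; 1.625 109 382; 1.5 92 384; 1.375 75 383; 1.25 58 380; 1.125 42 375; 1.0 26 368; 0.875 10 359; 0.75 -4 349; 0.625 -17 337; 0.5 -28 323; 0.375 -38 309; 0.25 -45 293; 0.125 -51 277; 0.0 -55 260; 
[0.4, 0.4, 22.0, 0.2] -- [0.0, -3.5, 16.4, 0.0] -- [-0.0, -1.4, 16.9, 0.0] -- [0.0, 0.8, 17.1, 0.0] -- [-0.0, 2.9, 17.0, 0.0] -- [-0.0, 4.9, 16.7, 0.0] -- [0.0, 6.9, 16.1, 0.0] -- [-0.0, 8.8, 15.2, 0.0] -- [-0.0, 10.5, 14.1, 0.0] -- [0.0, 12.1, 12.8, 0.0] 
-- [-0.0, 13.5, 11.3, 0.0] -- [0.0, 14.6, 9.6, 0.0] -- [-0.0, 15.6, 7.8, 0.0] -- [0.0, 16.3, 5.8, 0.0] -- [-0.0, 16.7, 3.8, 0.0] --  rows 15
```

Call:
{"api": "carry_out", "payload": {"plan": [[[0, 0, 22, 0, 0], [0, -3, 16.5, 0, 0], [0, -1.5, 17, 0, 0], [0, 1, 17, 0, 0], [0, 3, 17, 0, 0], [0, 5, 16.5, 0, 0], [0, 7, 16, 0, 0], [0, 9, 15, 0, 0]]]}}

```text
clock: 20.55
ee_pos: [0.5492, -0.0343, 0.3647]
ee_rot: [0.526, 0.477, -0.473, -0.522]
contact_force: [1.0, 0.9, 1.8]
opening: 0.0005
```

Run:
```python
from h import *
st();snap('scene','s15.png',(200,20,440,300),2.2);snap('wrist','w15.png')
```

```text
{'clock': 20.55, 'joint_pos': [0.2943, 0.1826, -0.3269, 0.0019, -1.0538, -1.9646], 'ee_pos': [0.5492, -0.0343, 0.3647], 'ee_rot': [0.5257, 0.4769, -0.4726, -0.5224], 'contact_force': [0.9503, 0.867, 1.8423], 'torque': [0.1476, -0.254, 0.0234], 'opening': 0.0005}
[[0.098, 0.008, -0.995], [0.995, 0.001, 0.098], [0.001, -1.0, -0.008]]
```

View pics/s15.png

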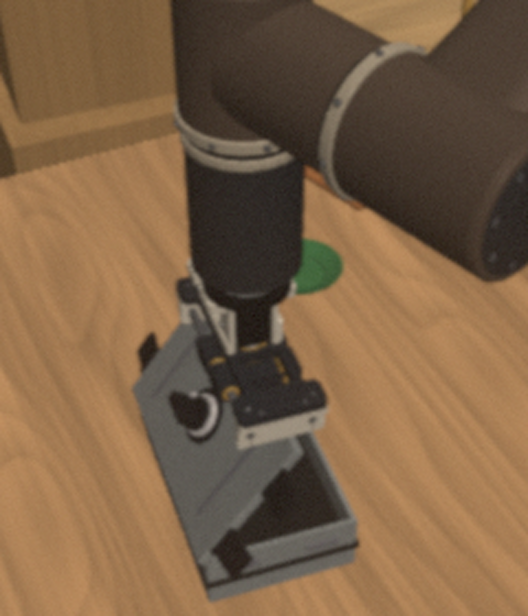

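View pics/w15.png

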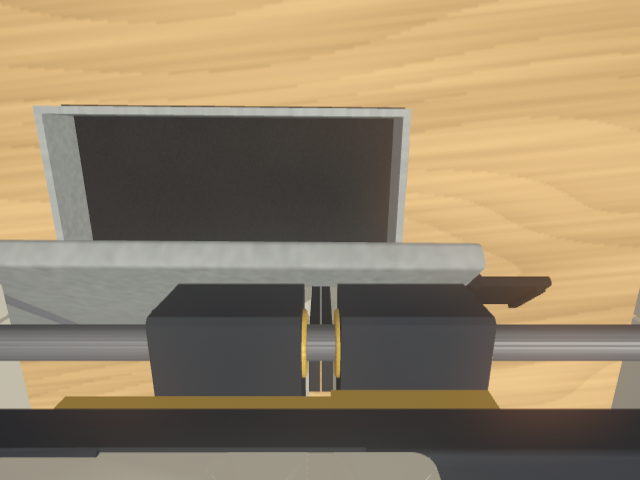

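Call:
{"api": "carry_out", "payload": {"plan": [[[0, 10.5, 14, 0, 0], [0, 12, 13, 0, 0], [0, 13.5, 11, 0, 0], [0, 14.5, 9.5, 0, 0], [0, 15.5, 8, 0, 0], [0, 16, 6, 0, 0], [0, 10, 2, 0, 0], [0, 0, 0, 0, 0]]]}}

```text
clock: 21.32
ee_pos: [0.4861, -0.0279, 0.2685]
ee_rot: [0.524, 0.475, -0.475, -0.524]
contact_force: [-0.8, -0.2, 1.1]
opening: 0.0005
```

Run:
```python
from h import *
st();snap('scene','s16.png',(200,20,440,300),2.2);snap('wrist','w16.png')
```

```text
{'clock': 21.3167, 'joint_pos': [0.3476, 0.1893, -0.5763, 0.0004, -0.8053, -2.0178], 'ee_pos': [0.4861, -0.0279, 0.2685], 'ee_rot': [0.5242, 0.4746, -0.4747, -0.5241], 'contact_force': [-0.8034, -0.2128, 1.0891], 'torque': [-0.0669, 0.1109, 0.04], 'opening': 0.0005}
[[0.099, 0.0, -0.995], [0.995, -0.0, 0.099], [-0.0, -1.0, -0.0]]
```

View pics/s16.png

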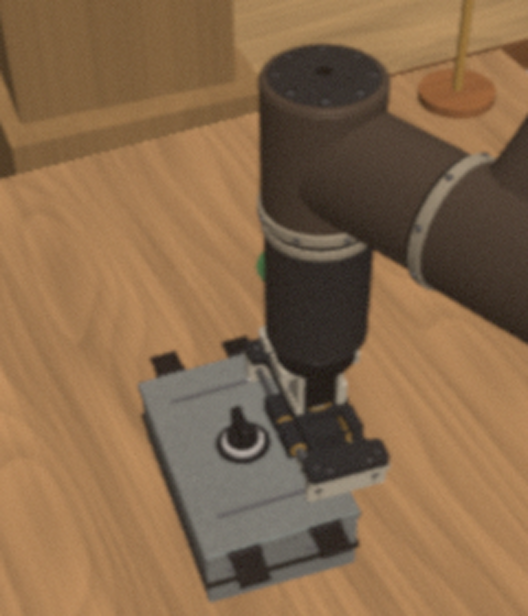

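View pics/w16.png

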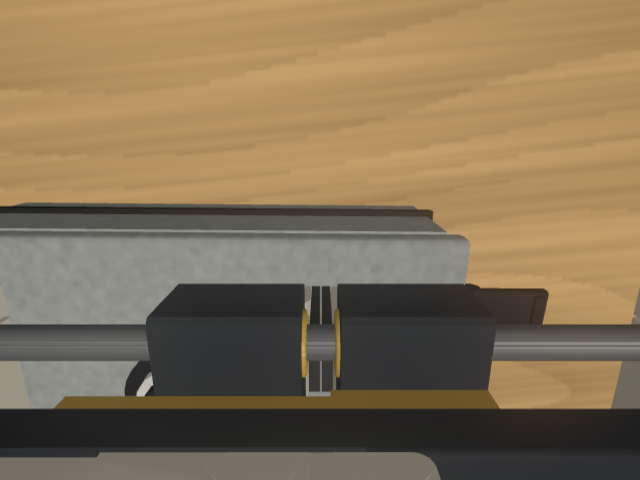

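Nearly shut. I'll press down until the force rises.

Call:
{"api": "carry_out", "payload": {"plan": [[[0, 4, 0, 0, 0], [0, 3, 0, 0, 0], [0, 0, 0, 0, 0]]]}}

```text
clock: 21.67
ee_pos: [0.4861, -0.0279, 0.2614]
ee_rot: [0.524, 0.475, -0.474, -0.524]
contact_force: [-0.1, 0.5, 0.2]
opening: 0.0007
```

Call:
{"api": "carry_out", "payload": {"plan": [[[0, 3, 0, 0, 0], [0, 0, 0, 0, 0]]]}}

```text
clock: 21.83
ee_pos: [0.4861, -0.0278, 0.2601]
ee_rot: [0.524, 0.475, -0.475, -0.524]
contact_force: [-6.5, 1.5, 19.3]
opening: 0.0004
```

Call:
{"api": "carry_out", "payload": {"plan": [[[0, 1, 0, 0, 0], [0, 0, 0, 0, 0], [0, -20, 0, 0, 0], [0, -35, 0, 0, 0], [0, -35, 0, 0, 0], [-23, -20, -30, 0, 0], [-23, -20, -30, 0, 0], [-22, -20, -30, 0, 0], [0, 0, 0, 0, 0], [0, 0, 0, 0, 0]]]}}

```text
clock: 22.67
ee_pos: [0.5678, -0.1041, 0.4063]
ee_rot: [0.525, 0.474, -0.474, -0.525]
contact_force: [-1.7, -0.2, 0.2]
opening: 0.0001
```

Run:
```python
from h import *
st();snap('wrist','w17.png');snap('scene','s17.png',(220,140,380,300),4)
```

```text
{'clock': 22.6667, 'joint_pos': [0.1573, 0.1975, -0.2071, 0.0001, -1.1652, -1.83], 'ee_pos': [0.5678, -0.1041, 0.4063], 'ee_rot': [0.525, 0.4742, -0.4736, -0.5246], 'contact_force': [-1.7356, -0.1787, 0.1776], 'torque': [0.0322, 0.0522, 0.0317], 'opening': 0.0001}
[[0.102, 0.001, -0.995], [0.995, 0.0, 0.102], [0.0, -1.0, -0.001]]
```

View pics/w17.png

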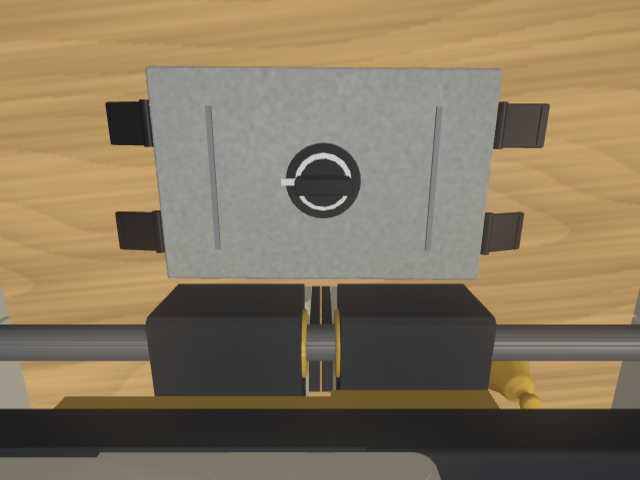

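View pics/s17.png

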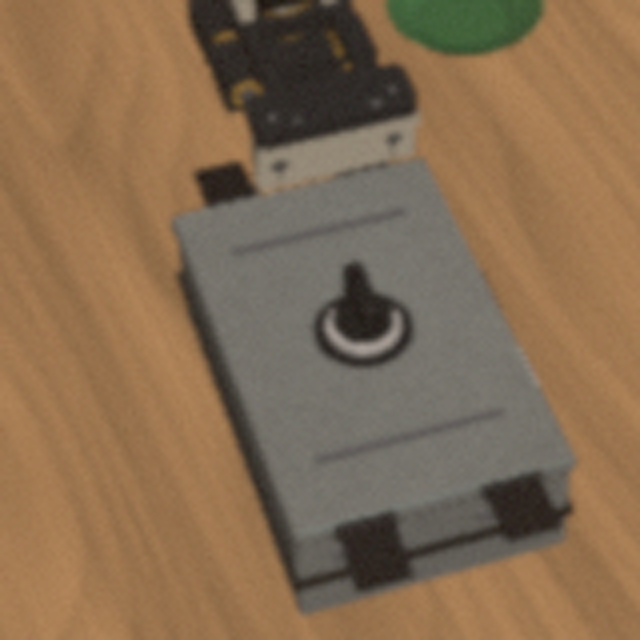

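Run:
```python
from h import *
c=load('wrist')
P=np.array([atz(c,u,v,.082) for u,v in[(148,67),(500,69),(477,279),(167,278)]]);print(P.round(4))
d=P[1]-P[0]+P[2]-P[3];psi=np.arctan2(-d[0],d[1]);print(np.degrees(psi))
d2=P[3]-P[0]+P[2]-P[1];print(np.degrees(np.arctan2(d2[1],d2[0])),np.linalg.norm(P[1]-P[0]),np.linalg.norm(P[2]-P[1]))
m=P.mean(0);print('lid ctr',m)  # lid from x=-80(-82?)..80
print('screw wing top',atz(c,324,184,.1155),'collar',atz(c,323,180,.084))
a=atz(c,282,182,.087);b=atz(c,323,181,.087);d=a-b;print('pointer',np.degrees(np.arctan2(d[1],d[0])),np.linalg.norm(d))
a=atz(c,296,185,.1155);b=atz(c,352,185,.1155);d=a-b;print('wing',np.degrees(np.arctan2(d[1],d[0])),np.linalg.norm(d))
```

```text
[[ 0.436  -0.2146  0.082 ]
 [ 0.4632  0.0377  0.082 ]
 [ 0.624   0.0223  0.082 ]
 [ 0.5968 -0.2348  0.082 ]]
-6.1012924657833745
-6.307570565273208 0.25379666810712576 0.16161181614448936
lid ctr [ 0.52999535 -0.09735235  0.082     ]
screw wing top [ 0.52830736 -0.09676903  0.1155    ] collar [ 0.52907798 -0.09732015  0.084     ]
pointer -94.46443682810424 0.03138165485094344
wing -95.85355709826273 0.038862471847472296
```

```bash
sed -i 's/^PSI=.*/PSI=np.radians(-6.1);C0=np.array([.5308,-.0975])/' h.py
python3 - <<'E'
from h import *
p=arm.observe()['ee_pos']
a=cw(-42,150)
plan([(a[0],a[1],.32,173.9),(a[0],a[1],.225,None)])
E
```

```text
[11.7, 6.5, 5.9, -6.9] [12.3, 6.5, 4.5, -6.9] [12.8, 6.5, 2.9, -6.9] [13.0, 6.5, 1.4, -6.9] [13.1, 6.5, -0.2, -6.9] [13.0, 6.5, -1.8, -6.9] [12.7, 6.5, -3.3, -6.9] [12.2, 6.5, -4.8, -6.9] [11.5, 6.5, -6.2, -6.9] [10.7, 6.5, -7.6, -6.9] 
[9.7, 6.5, -8.8, -6.9] [8.6, 6.5, -9.9, -6.9] [7.3, 6.5, -10.9, -6.9] -- [0.0, 31.7, -0.0, 0.0] [0.0, 31.7, -0.0, 0.0] [0.0, 31.7, -0.0, 0.0] --  rows 16
```

Call:
{"api": "carry_out", "payload": {"plan": [[[12, 6, 6, -7, 0], [12, 6, 4.5, -7, 0], [13, 6, 3, -7, 0], [13, 6, 1.5, -7, 0], [13, 6, 0, -7, 0], [13, 6, -2, -7, 0], [13, 6, -3, -7, 0], [12, 6, -5, -7, 0], [11.5, 6, -6, -7, 0], [11, 6, -7.5, -7, 0]]]}}

```text
clock: 23.6
ee_pos: [0.5163, 0.0201, 0.3451]
ee_rot: [-0.154, -0.69, 0.69, 0.155]
contact_force: [0.3, -0.2, 0.8]
opening: 0.0002
```

Call:
{"api": "carry_out", "payload": {"plan": [[[10, 6, -9, -7, 0], [8.5, 6, -10, -7, 0], [7, 6, -11, -6, 0], [0, 0, 0, 0, 0], [0, 0, 0, 0, 0], [0, 0, 0, 0, 0]]]}}

```text
clock: 24.1
ee_pos: [0.5028, 0.056, 0.3279]
ee_rot: [-0.035, -0.706, 0.706, 0.036]
contact_force: [0.3, -0.4, 1.4]
opening: 0.0009
```

Run:
```python
from h import *
st();snap('wrist','w18.png')
a=cw(-42,150)
plan([(a[0],a[1],.225,173.9)])
```

```text
{'clock': 24.1, 'joint_pos': [0.4999, 0.1476, -0.4636, 0.0001, -0.96, -0.6007], 'ee_pos': [0.5028, 0.056, 0.3279], 'ee_rot': [-0.0355, -0.7061, 0.7063, 0.0357], 'contact_force': [0.2653, -0.4367, 1.4071], 'torque': [-0.0254, 0.0332, -0.0332], 'opening': 0.0009}
[[-0.995, -0.0, -0.1], [0.1, -0.0, -0.995], [0.0, -1.0, 0.0]]
[-0.7, 34.4, -0.2, 0.1] [-0.7, 34.4, -0.2, 0.1] [-0.7, 34.4, -0.2, 0.1] --  rows 3
```

View pics/w18.png

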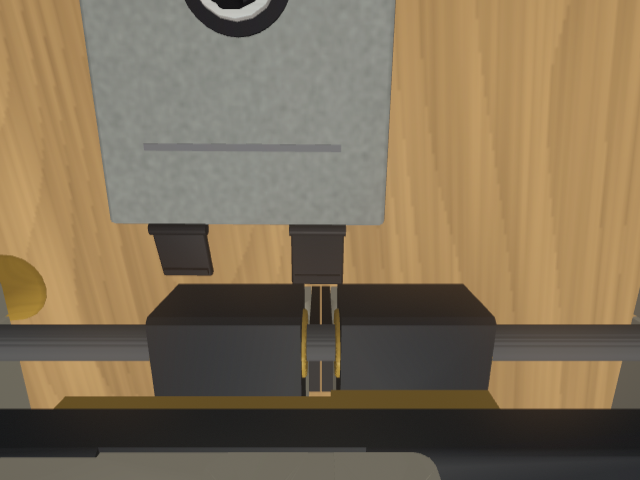

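Call:
{"api": "carry_out", "payload": {"plan": [[[-1, 30, 0, 0, 0], [-1, 25, 0, 0, 0], [0, 12, 0, 0, 0], [0, 12, 0, 0, 0], [0, 12, 0, 0, 0], [0, 12, 0, 0, 0], [0, 0, 0, 0, 0]]]}}

```text
clock: 24.73
ee_pos: [0.5048, 0.0551, 0.2232]
ee_rot: [-0.035, -0.706, 0.707, 0.037]
contact_force: [-0.8, -0.3, -1.2]
opening: 0.0004
```

Call:
{"api": "carry_out", "payload": {"plan": [[[0, 0, 3, 0, 0], [0, 0, 3, 0, 0], [0, 0, 0, 0, 0]]]}}

```text
clock: 24.98
ee_pos: [0.5046, 0.051, 0.2252]
ee_rot: [0.036, 0.708, -0.705, -0.035]
contact_force: [-4.8, 15.8, -5.9]
opening: 0.0007
```

Run:
```python
from h import *
st();s=arm.observe();d=np.array(s['ee_pos'][:2])-C0;print(-d[0]*np.sin(PSI)+d[1]*np.cos(PSI));snap('scene','s19.png',(240,140,400,300),4)
```

```text
{'clock': 24.9833, 'joint_pos': [0.4873, 0.2811, -0.578, -0.0045, -0.7082, -0.5857], 'ee_pos': [0.5046, 0.051, 0.2252], 'ee_rot': [0.0365, 0.7077, -0.7047, -0.0354], 'contact_force': [-4.8408, 15.83, -5.888], 'torque': [5.8284, 1.511, -0.1303], 'opening': 0.0007}
[[-0.995, 0.002, -0.102], [0.102, 0.004, -0.995], [-0.001, -1.0, -0.004]]
0.1448521334898206
```

View pics/s19.png

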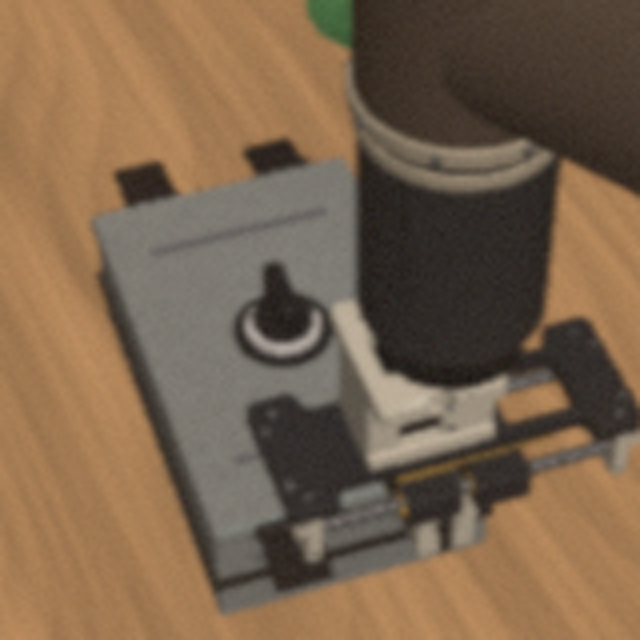

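Call:
{"api": "carry_out", "payload": {"plan": [[[0, 0, -6, 0, 0], [0, -30, 0, 0, 0], [0, -32, 0, 0, 0], [-28, 0, 0, 0, 0], [-28, 0, 0, 0, 0], [-28, 0, 0, 0, 0], [0, 0, 0, 0, 0], [0, 0, 0, 0, 0]]]}}

```text
clock: 25.7
ee_pos: [0.5897, 0.0467, 0.2873]
ee_rot: [-0.036, -0.706, 0.706, 0.036]
contact_force: [-0.1, -0.3, -0.2]
opening: 0.0007
```

Run:
```python
from h import *
snap('wrist','w20.png')
a=cw(42,150)
plan([(a[0],a[1],.225,None)])
```

```text
[0.2, 31.1, -0.2, 0.0] [0.2, 31.1, -0.2, 0.0] --  rows 2
```

View pics/w20.png

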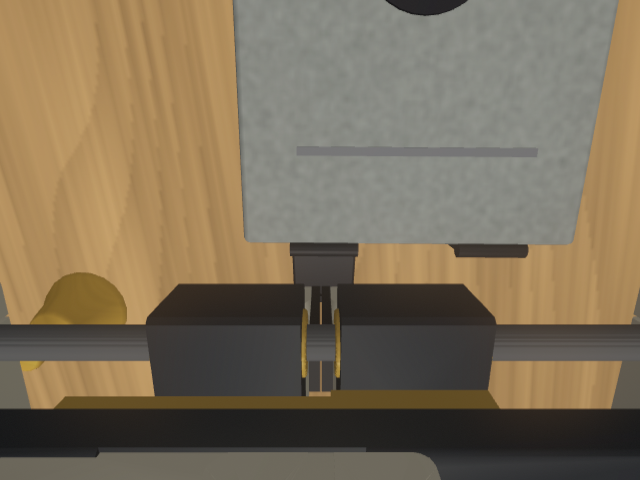

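Call:
{"api": "carry_out", "payload": {"plan": [[[0, 13, 0, 0, 0], [0, 12, 0, 0, 0], [0, 12, 0, 0, 0], [0, 12, 0, 0, 0], [0, 12, 0, 0, 0], [0, 0, 0, 0, 0], [0, 0, 3, 0, 0], [0, 0, 3, 0, 0], [0, 0, 0, 0, 0]]]}}

```text
clock: 26.5
ee_pos: [0.5876, 0.0424, 0.2264]
ee_rot: [0.036, 0.707, -0.705, -0.035]
contact_force: [-2.3, 11.0, -4.1]
opening: 0.0006
```

Call:
{"api": "carry_out", "payload": {"plan": [[[0, 0, -6, 0, 0], [0, -30, 0, 0, 0], [0, -40, 0, 0, 0], [0, -40, 0, 0, 0], [0, -20, 0, 0, 0], [0, 0, 0, 0, 0], [0, 0, 0, 0, 0]]]}}

```text
clock: 27.08
ee_pos: [0.5887, 0.0471, 0.3586]
ee_rot: [0.037, 0.707, -0.706, -0.034]
contact_force: [0.2, 0.2, -1.0]
opening: 0.0004
```

Run:
```python
from h import *
snap('wrist','w21.png')
a=cw(42,-150)
p=arm.observe()['ee_pos']
plan([(a[0],a[1],p[2],None),(a[0],a[1],.28,None)])
```

```text
[0.2, -0.0, 37.5, 0.0] [0.2, -0.0, 37.5, 0.0] [0.2, -0.0, 37.5, 0.0] [0.2, -0.0, 37.5, 0.0] [0.2, -0.0, 37.5, 0.0] [0.2, -0.0, 37.5, 0.0] [0.2, -0.0, 37.5, 0.0] [0.2, -0.0, 37.5, 0.0] -- [0.0, 38.5, -0.0, 0.0] [0.0, 38.5, -0.0, 0.0] 
--  rows 10
```

View pics/w21.png

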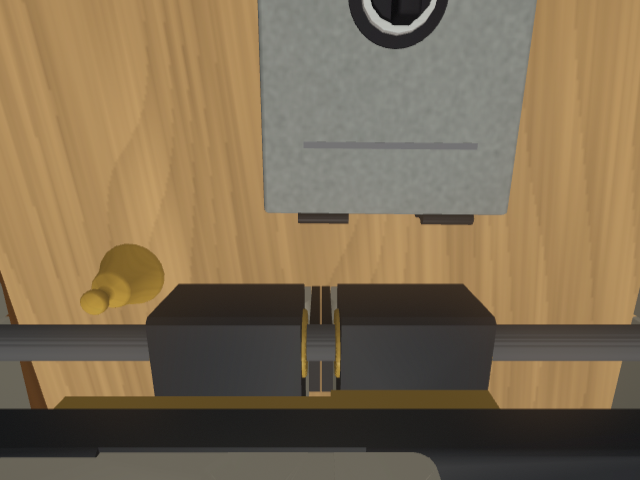

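Call:
{"api": "carry_out", "payload": {"plan": [[[0, 0, 37.5, 0, 0], [0, 0, 37.5, 0, 0], [0, 0, 37.5, 0, 0], [0, 0, 37.5, 0, 0], [0, 0, 37.5, 0, 0], [0, 0, 37.5, 0, 0], [0, 0, 37.5, 0, 0], [0, 0, 37.5, 0, 0], [0, 0, 0, 0, 0], [0, 0, 0, 0, 0]]]}}

```text
clock: 27.97
ee_pos: [0.5579, -0.2532, 0.3542]
ee_rot: [0.035, 0.706, -0.706, -0.038]
contact_force: [0.1, 0.5, 0.1]
opening: 0.0007
```

Run:
```python
from h import *
st();snap('top','t22.png',(270,150,430,290),4)
a=cw(42,-150)
plan([(a[0],a[1],.225,173.9)])
```

```text
{'clock': 27.9667, 'joint_pos': [-0.1076, 0.2945, -0.2009, -0.0001, -1.0786, 0.0044], 'ee_pos': [0.5579, -0.2532, 0.3542], 'ee_rot': [0.0354, 0.7062, -0.7061, -0.0376], 'contact_force': [0.1272, 0.469, 0.1052], 'torque': [0.108, 0.1101, -0.0551], 'opening': 0.0007}
[[-0.995, -0.003, -0.103], [0.103, 0.0, -0.995], [0.003, -1.0, -0.0]]
[0.4, 32.4, -0.2, 0.1] [0.4, 32.4, -0.2, 0.1] [0.4, 32.4, -0.2, 0.1] [0.4, 32.4, -0.2, 0.1] --  rows 4
```

View pics/t22.png

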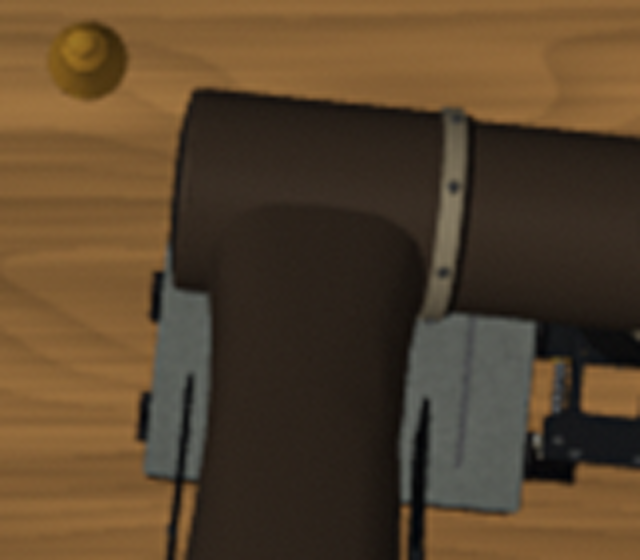

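Call:
{"api": "carry_out", "payload": {"plan": [[[0, 35, 0, 0, 0], [0, 34, 0, 0, 0], [0, 12, 0, 0, 0], [0, 12, 0, 0, 0], [0, 12, 0, 0, 0], [0, 12, 0, 0, 0], [0, 12, 0, 0, 0], [0, 0, 0, 0, 0]]]}}

```text
clock: 28.68
ee_pos: [0.5583, -0.2497, 0.2244]
ee_rot: [0.033, 0.706, -0.706, -0.036]
contact_force: [-0.8, -0.5, -0.3]
opening: 0.0005
```

Call:
{"api": "carry_out", "payload": {"plan": [[[0, 0, -3, 0, 0], [0, 0, -3, 0, 0], [0, 0, 0, 0, 0]]]}}

```text
clock: 28.93
ee_pos: [0.5584, -0.2479, 0.2258]
ee_rot: [-0.033, -0.705, 0.708, 0.036]
contact_force: [0.6, -31.1, -17.2]
opening: 0.0006
```

Call:
{"api": "carry_out", "payload": {"plan": [[[0, 0, 6, 0, 0], [0, -30, 0, 0, 0], [0, -32, 0, 0, 0], [28, 0, 0, 0, 0], [28, 0, 0, 0, 0], [28, 0, 0, 0, 0], [0, 0, 0, 0, 0], [0, 0, 0, 0, 0]]]}}

```text
clock: 29.6
ee_pos: [0.4744, -0.2421, 0.2901]
ee_rot: [-0.035, -0.706, 0.706, 0.034]
contact_force: [1.3, -0.7, 0.7]
opening: 0.0005
```

Run:
```python
from h import *
a=cw(-42,-150)
plan([(a[0],a[1],.225,173.9)])
```

```text
[0.7, 32.6, 0.1, 0.2] [0.7, 32.6, 0.1, 0.2] --  rows 2
```

Call:
{"api": "carry_out", "payload": {"plan": [[[1, 15, 0, 0, 0], [0, 12, 0, 0, 0], [0, 12, 0, 0, 0], [0, 12, 0, 0, 0], [0, 12, 0, 0, 0], [0, 0, 0, 0, 0], [0, 0, -3, 0, 0], [0, 0, -2, 0, 0], [0, 0, 0, 0, 0]]]}}

```text
clock: 30.35
ee_pos: [0.475, -0.2393, 0.2266]
ee_rot: [-0.034, -0.705, 0.707, 0.035]
contact_force: [-1.1, -19.9, -5.8]
opening: 0.0004
```

Call:
{"api": "carry_out", "payload": {"plan": [[[0, 0, 6, 0, 0], [0, -30, 0, 0, 0], [0, -40, 0, 0, 0], [0, -40, 0, 0, 0], [0, -40, 0, 0, 0], [-30, 0, 0, 0, 0], [-20, 0, 0, 0, 0], [0, 0, 0, 0, 0], [0, 0, 0, 0, 0]]]}}

```text
clock: 31.1
ee_pos: [0.5247, -0.2482, 0.3764]
ee_rot: [0.035, 0.706, -0.706, -0.035]
contact_force: [-0.4, 0.0, 0.3]
opening: 0.0002
```

Run:
```python
from h import *
st();snap('wrist','w23.png');snap('scene','s23.png',(200,120,440,300),3)
```

```text
{'clock': 31.1, 'joint_pos': [-0.1052, 0.2246, -0.2429, -0.0003, -1.1028, 0.0064], 'ee_pos': [0.5247, -0.2482, 0.3764], 'ee_rot': [0.0351, 0.7063, -0.7062, -0.0348], 'contact_force': [-0.3763, 0.0221, 0.3468], 'torque': [0.0686, 0.206, 0.0017], 'opening': 0.0002}
[[-0.995, 0.001, -0.099], [0.099, 0.0, -0.995], [-0.001, -1.0, -0.0]]
```

View pics/w23.png

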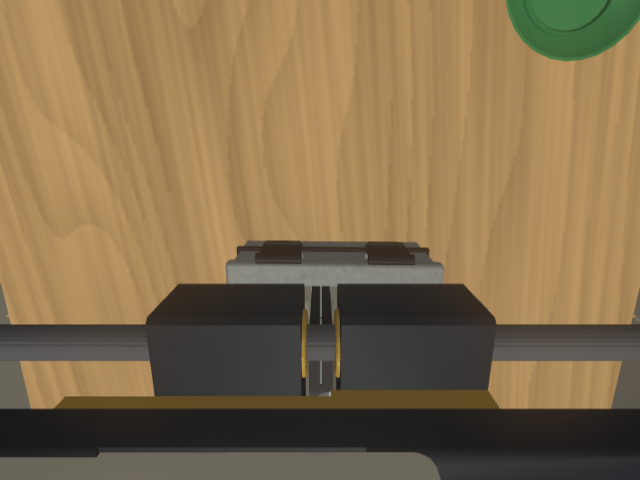

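View pics/s23.png

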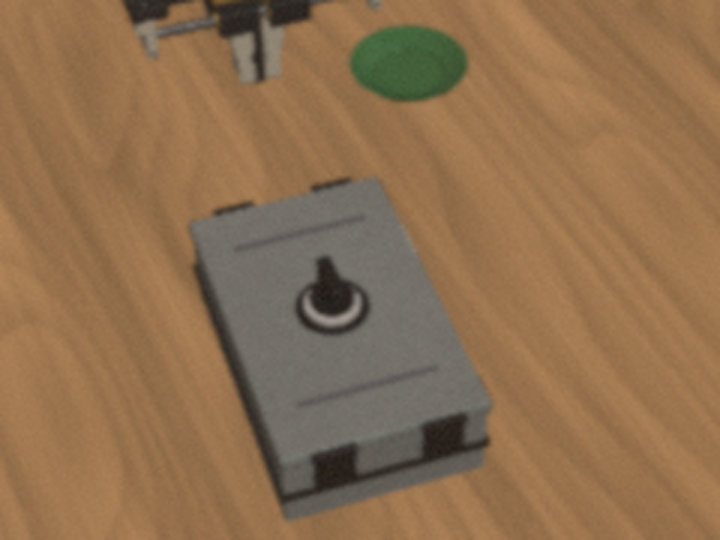

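Run:
```python
from h import *
plan([(.530,-.0972,.376,174.3),(.530,-.0972,.34,174.3)])
```

```text
[2.2, -0.0, -37.7, 0.0] [2.2, -0.0, -37.7, 0.0] [2.2, -0.0, -37.7, 0.0] [2.2, -0.0, -37.7, 0.0] -- [0.0, 36.0, -0.0, -0.0] --  rows 5
```

Call:
{"api": "carry_out", "payload": {"plan": [[[2, 0, -38, 0, 20], [2, 0, -38, 0, 40], [2, 0, -38, 0, 60], [2, 0, -37, 0, 60], [0, 36, 0, 0, 60], [0, 0, 0, 0, 60], [0, 0, 0, 0, 60], [0, 0, 0, 0, 60]]]}}

```text
clock: 31.87
ee_pos: [0.531, -0.0981, 0.341]
ee_rot: [-0.035, -0.706, 0.706, 0.035]
contact_force: [-0.3, 0.8, 0.9]
opening: 0.0483
```

Run:
```python
from h import *
st();snap('wrist','w24.png',(200,80,460,330),2.4)
```

```text
{'clock': 31.8667, 'joint_pos': [0.1807, 0.1898, -0.3767, 0.0008, -1.0042, -0.2805], 'ee_pos': [0.531, -0.0981, 0.341], 'ee_rot': [-0.0352, -0.706, 0.7065, 0.0351], 'contact_force': [-0.3491, 0.8105, 0.8586], 'torque': [-0.031, 0.0794, 0.023], 'opening': 0.0483}
[[-0.995, 0.0, -0.099], [0.099, -0.001, -0.995], [-0.0, -1.0, 0.001]]
```

View pics/w24.png

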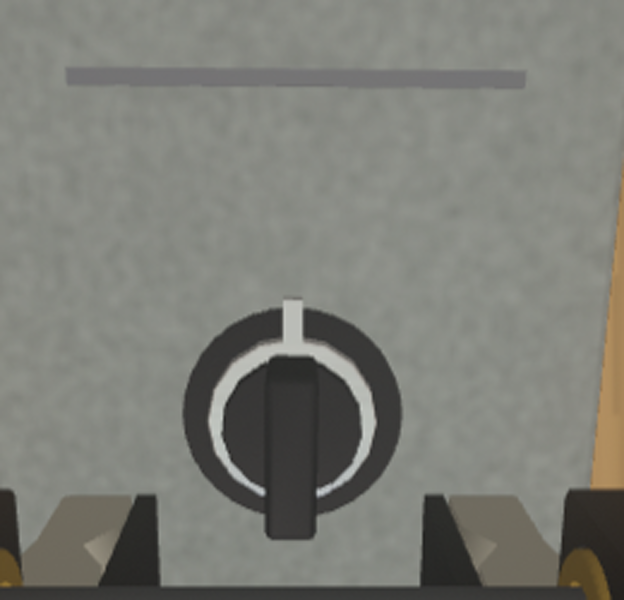

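Run:
```python
from h import *
c=load('wrist')
f=lambda x,y:(200+x/2.4,80+y/2.4)
t1=atz(c,*f(291,383),.1155);t2=atz(c,*f(291,540),.1155);print(t1,t2,(t1+t2)/2,np.linalg.norm(t1-t2))
print('ring',atz(c,*f(292,411),.083),'collar',atz(c,*f(292,420),.087))
p=atz(c,*f(293,298),.087);print(p)
```

```text
[ 0.528419   -0.11468657  0.1155    ] [ 0.53227242 -0.07591139  0.1155    ] [ 0.53034571 -0.09529898  0.1155    ] 0.03896618327379968
ring [ 0.52971686 -0.09822278  0.083     ] collar [ 0.52985382 -0.0969698   0.087     ]
[ 0.52640866 -0.12916939  0.087     ]
```

Call:
{"api": "carry_out", "payload": {"plan": [[[1, 30, -1.2, 0, 50], [0, 20, 0, 0, 40], [0, 17, 0, 0, 40], [0, 0, 0, 0, 40], [0, 0, 0, 0, 5], [0, 0, 0, 0, 5], [0, 0, 0, 0, 5], [0, 0, 0, 0, 5], [0, 0, 0, 0, 5], [0, 0, 0, 0, 5]]], "grip_force": 35}}

```text
clock: 32.75
ee_pos: [0.5304, -0.0963, 0.2739]
ee_rot: [0.036, 0.706, -0.706, -0.035]
contact_force: [-1.4, 0.8, 5.2]
opening: 0.0115
```

Run:
```python
from h import *
st();snap('wrist','w25.png',(200,80,460,330),2.4)
```

```text
{'clock': 32.75, 'joint_pos': [0.1842, 0.2613, -0.4603, 0.0004, -0.8477, -0.2836], 'ee_pos': [0.5304, -0.0963, 0.2739], 'ee_rot': [0.0356, 0.7063, -0.7062, -0.0345], 'contact_force': [-1.3592, 0.7541, 5.235], 'torque': [0.1114, 0.7162, -0.0058], 'opening': 0.0115}
[[-0.995, 0.002, -0.099], [0.099, -0.0, -0.995], [-0.001, -1.0, -0.0]]
```

View pics/w25.png

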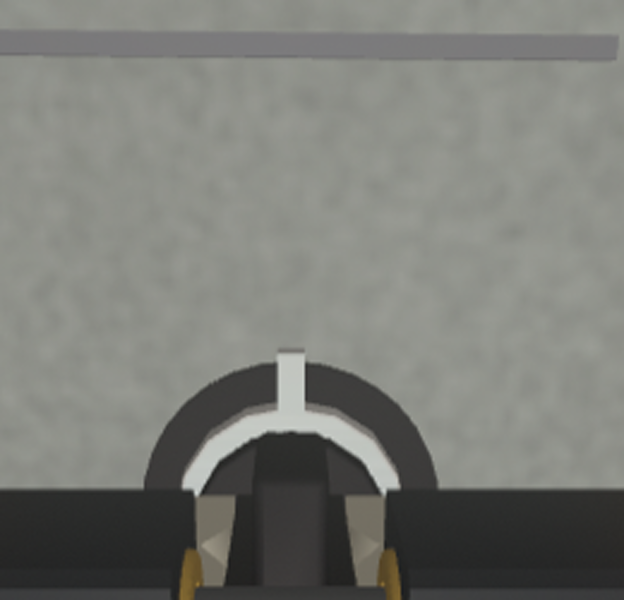

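Call:
{"api": "carry_out", "payload": {"plan": [[[0, 0, 0, 6, 5], [0, 0, 0, 6, 5], [0, 0, 0, 6, 5], [0, 0, 0, 6, 5], [0, 0, 0, 6, 5], [0, 0, 0, 0, 5], [0, 0, 0, 0, 5]]]}}

```text
clock: 33.38
ee_pos: [0.5311, -0.0965, 0.2739]
ee_rot: [0.216, 0.674, -0.673, -0.214]
contact_force: [3.1, -3.6, 5.0]
opening: 0.0119
```

```bash
cat > ck.py <<'E'
import sys
from h import *
s=arm.observe();M=R.from_quat(s['ee_rot']).as_matrix()
print('yaw',np.degrees(np.arctan2(M[1,0],M[0,0])).round(2),'pos',np.round(s['ee_pos'],4),'F',np.round(s['contact_force'],1),'T',np.round(s['torque'],3),'open',s['opening'],'q6',s['joint_pos'][5],'t',s['clock'])
snap('wrist',sys.argv[1],(200,180,460,330),2.4)
E
python3 ck.py w26.png
```

```text
yaw 144.53 pos [ 0.5311 -0.0965  0.2739] F [ 3.1 -3.6  5. ] T [-1.602 -1.099 -0.062] open 0.011862430782379163 q6 -0.804016065644793 t 33.3833
```

View pics/w26.png

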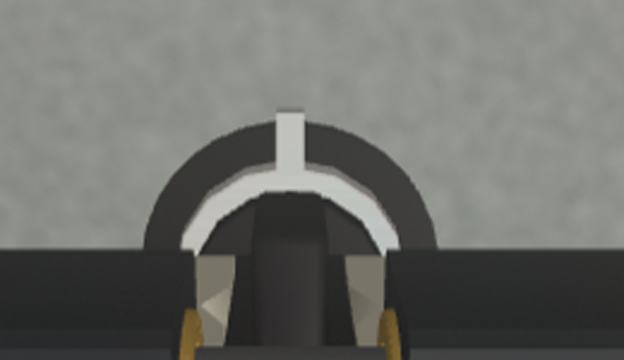

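Call:
{"api": "carry_out", "payload": {"plan": [[[0, 0, 0, 6, 5], [0, 0, 0, 6, 5], [0, 0, 0, 6, 5], [0, 0, 0, 6, 5], [0, 0, 0, 6, 5], [0, 0, 0, 6, 5], [0, 0, 0, 6, 5], [0, 0, 0, 0, 5], [0, 0, 0, 0, 5]]]}}

```text
clock: 34.18
ee_pos: [0.5317, -0.0974, 0.2739]
ee_rot: [0.444, 0.552, -0.551, -0.441]
contact_force: [7.4, -12.4, 1.0]
opening: 0.0117
```

```bash
python3 ck.py w27.png
```

```text
yaw 102.53 pos [ 0.5317 -0.0974  0.2739] F [  7.4 -12.4   1. ] T [-4.584e+00 -2.605e+00  3.000e-03] open 0.01174264938492321 q6 -1.5371243923182378 t 34.1833
```

View pics/w27.png

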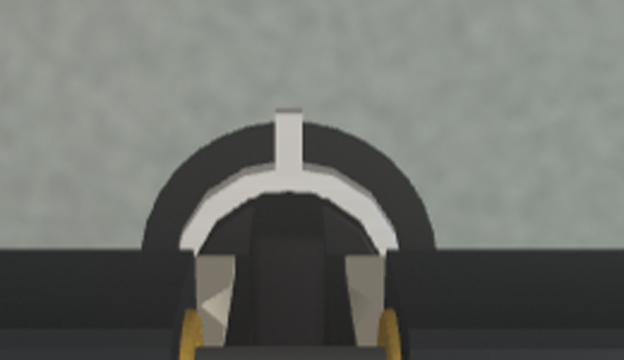

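Call:
{"api": "carry_out", "payload": {"plan": [[[-1, 0, -0.5, 0, 5], [0, 0, 0, 3, 5], [0, 0, 0, 3, 5], [0, 0, 0, 3, 5], [0, 0, 0, 3, 5], [0, 0, 0, 0, 5], [0, 0, 0, 0, 5]]]}}

```text
clock: 34.82
ee_pos: [0.532, -0.098, 0.2739]
ee_rot: [0.499, 0.503, -0.502, -0.496]
contact_force: [4.1, -9.6, 3.0]
opening: 0.0123
```

```bash
python3 ck.py w28.png
```

```text
yaw 90.55 pos [ 0.532  -0.098   0.2739] F [ 4.1 -9.6  3. ] T [-3.501 -1.799 -0.051] open 0.01228850617613817 q6 -1.744249195791684 t 34.8167
```

View pics/w28.png

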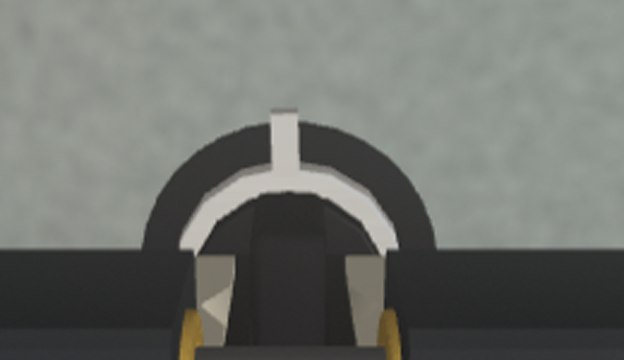

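Call:
{"api": "carry_out", "payload": {"plan": [[[0, 0, 0, 3, 5], [0, 0, 0, 3, 5], [0, 0, 0, 3, 5], [0, 0, 0, 0, 5], [0, 0, 0, 0, 5]]]}}

```text
clock: 35.28
ee_pos: [0.532, -0.0982, 0.2739]
ee_rot: [0.537, 0.462, -0.461, -0.534]
contact_force: [5.1, -11.5, 3.3]
opening: 0.0117
```

```bash
python3 ck.py w29.png
```

```text
yaw 81.55 pos [ 0.532  -0.0982  0.2739] F [  5.1 -11.5   3.3] T [-4.25  -1.853 -0.006] open 0.011719219788705647 q6 -1.901342437209494 t 35.2833
```

View pics/w29.png

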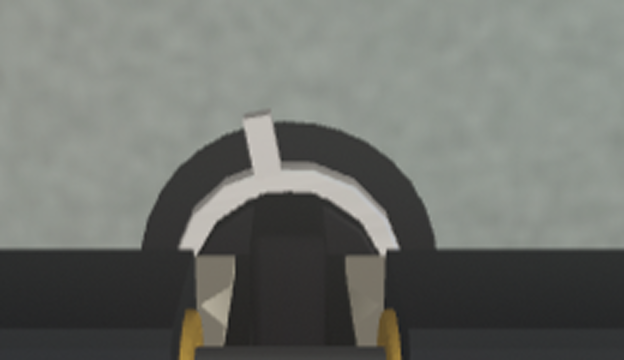

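Call:
{"api": "carry_out", "payload": {"plan": [[[0, 0, 0, 3, 5], [0, 0, 0, 3, 5], [0, 0, 0, 0, 5], [0, 0, 0, 0, 5]]]}}

```text
clock: 35.67
ee_pos: [0.532, -0.0983, 0.2739]
ee_rot: [0.56, 0.433, -0.433, -0.558]
contact_force: [5.0, -12.3, 2.7]
opening: 0.0116
```

```bash
python3 ck.py w30.png
```

```text
yaw 75.55 pos [ 0.532  -0.0983  0.2739] F [  5.  -12.3   2.7] T [-4.596 -1.867  0.012] open 0.01162944331900016 q6 -2.006025185339431 t 35.6667
```

View pics/w30.png

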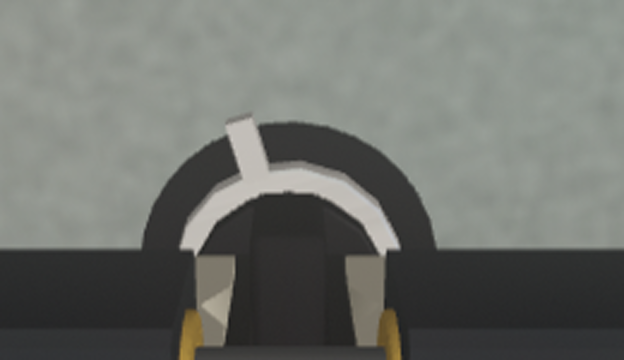

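Call:
{"api": "carry_out", "payload": {"plan": [[[0, 0, 0, 0, 40], [0, 0, 0, 0, 40], [0, 0, 0, 0, 40], [0, 0, 0, 0, 40], [0, -30, 0, 0, 40], [0, -40, 0, 0, 40], [0, -20, 0, 0, 40], [0, 0, -20, 0, 40], [0, 0, 0, 0, 40], [0, 0, 0, 0, 40]]]}}

```text
clock: 36.55
ee_pos: [0.5501, -0.1021, 0.3622]
ee_rot: [-0.559, -0.432, 0.433, 0.56]
contact_force: [-1.2, 0.9, -0.6]
opening: 0.04
```

Run:
```python
from h import *
st();snap('wrist','w31.png')
```

```text
{'clock': 36.55, 'joint_pos': [0.1661, 0.2026, -0.306, -0.0011, -1.0632, -1.9906], 'ee_pos': [0.5501, -0.1021, 0.3622], 'ee_rot': [-0.5589, -0.4324, 0.4327, 0.5598], 'contact_force': [-1.2222, 0.9344, -0.6276], 'torque': [-0.0324, 0.0175, -0.012], 'opening': 0.04}
[[0.252, -0.001, -0.968], [0.968, 0.001, 0.252], [0.0, -1.0, 0.001]]
```

View pics/w31.png

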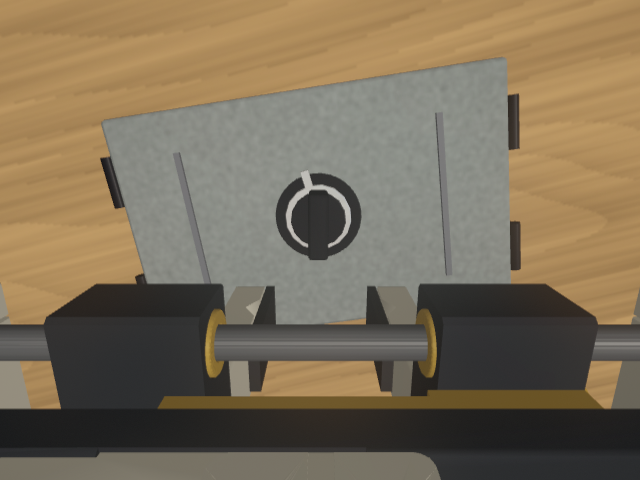

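Call:
{"api": "carry_out", "payload": {"plan": [[[35, -20, 0, 0, 40], [35, -20, 0, 0, 40], [35, 0, 0, 0, 40], [35, 0, 0, 0, 40], [35, 0, 0, 0, 40], [35, 0, 0, 0, 40], [35, 0, 0, 0, 40], [0, 0, 0, 0, 40], [0, 0, 0, 0, 40]]]}}

```text
clock: 37.35
ee_pos: [0.6119, 0.1366, 0.4011]
ee_rot: [-0.559, -0.432, 0.434, 0.559]
contact_force: [-0.2, 0.0, -0.3]
opening: 0.04
```

Run:
```python
from h import *
st();snap('top','t32.png',(270,150,430,290),4);snap('scene','s32.png');snap('top','t33.png')
```

```text
{'clock': 37.35, 'joint_pos': [0.5304, 0.2837, -0.1038, -0.0007, -1.1863, -2.3535], 'ee_pos': [0.6119, 0.1366, 0.4011], 'ee_rot': [-0.5586, -0.432, 0.4341, 0.5594], 'contact_force': [-0.1674, 0.0058, -0.2629], 'torque': [-0.0951, 0.0552, 0.0069], 'opening': 0.04}
[[0.25, -0.003, -0.968], [0.968, -0.001, 0.25], [-0.002, -1.0, 0.003]]
```

View pics/t32.png

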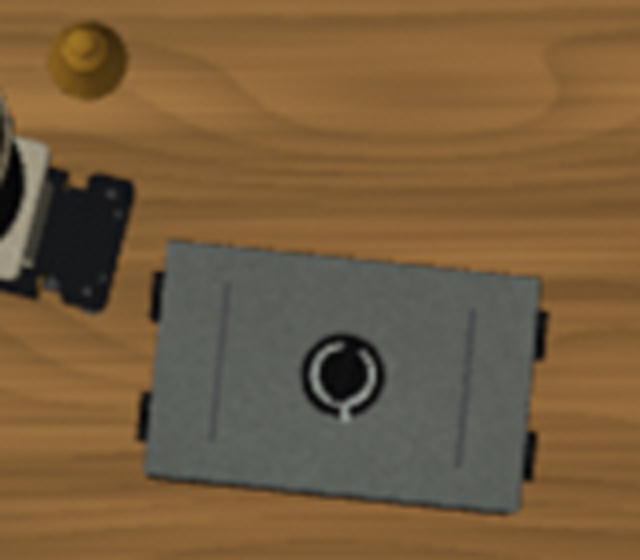

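View pics/s32.png

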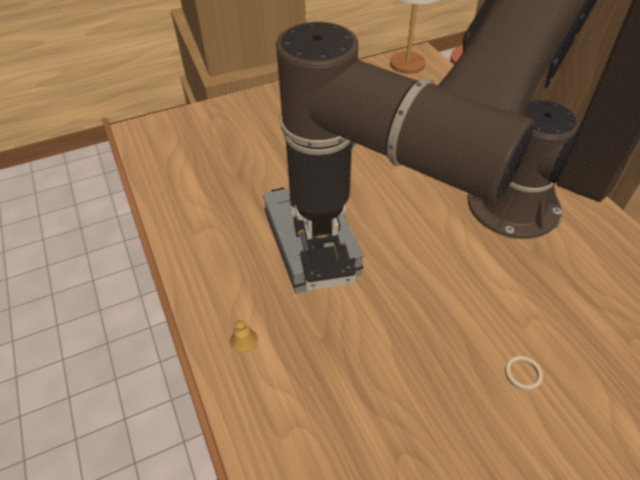

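View pics/t33.png

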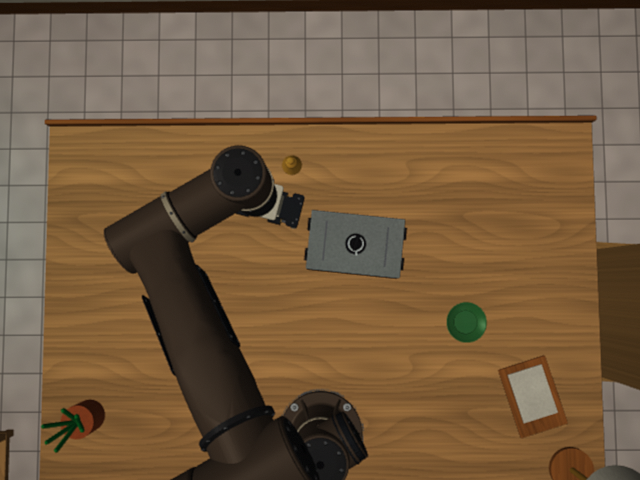

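All four clips show the same thin sliver (about 3 px in the enlarged crop) along the sides. The lid is shut with its pointer near -x, and the bell, saucer and bangle haven't moved. I'll hand in now.

```bash
python3 -c "
from station import arm
print(arm.hand_in())"
```

```text
the job is handed in; nothing more can be done
None
```

The job is done and handed in at about 37 s of the 210 s allowed; the hand-in gave no verdict.

- **Packing:** The pill case, balm tin and plaster carton were out on the shelf, and I put all three in the dry case. I saw no comb in any view, including with the arm moved aside. A dark layer about 35 mm up inside the case hides what lies below it. I could not see the items on the floor, but after each release the gripper came up empty and nothing was left on the shelf.
- **Lid:** I pushed it shut with all four clips still standing out. It stopped at about 19 N with its top at 82 mm, which is the shut height.
- **Clips:** Each one was pressed down until it met resistance against the case side, at 11 to 31 N. The final top view shows all four as equal thin slivers along the sides.
- **Vent screw:** It turned about 1.4 rad clockwise until it was home. I then turned the thumb piece on about 16° (0.28 rad) while the pointer stood still, so the slip was clearly seen. The torque reading was too noisy to show the slip, so this rests on the wrist pictures alone. There was a side force of about 14 N while turning, because the gripper was slightly off the screw's axis.
- **Left alone:** The bell and saucer looked unmoved in the top camera's last view. The arm hid the bangle there, but the scene camera shows it unmoved. The gripper ended clear of everything.

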